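Charge the grinding jar and hold the inspection flap at its mark

ROBOT

A 6-joint arm with a two-finger parallel gripper is mounted at the origin on the work surface. World frame = base frame: x ahead of the robot, y to its left, z up, the work surface at z = 0. Lengths are in m, angles in rad, forces in N, time in s.
With the tool pointing down it reaches from about 0.375 to 0.975 m from the base axis. Payload 3.8 kg.
Tool frame: the origin (TCP) lies midway between the tips of the shut fingers; the grasp point (between the pads) lies 19 mm behind it; z points along the fingers, y is the direction in which the jaws open and shut (so a half turn about z gives the same grasp; the last joint's range is limited). The gripper opens to 85 mm and grips with 20 to 120 N. Pads are 22 mm wide; open, the fingers measure 114 mm over their backs; the gripper's body (76 mm by 85 mm) begins 54 mm behind the grasp point. The pads swing forward as they close: fully open they stand 13 mm farther back than shut.
Start: joints at [-1.143, 0.264, 1.604, -0, 1.274, -0.037], TCP at [0.303, -0.603, 0.231] pointing down, gripper open.
Joint ranges: [-2.63, 2.63], [-0.94, 2.18], [0.31, 2.57], [-1.31, 4.45], [0, 2.66], [-2.55, 2.55]. Speed limits (rad/s): [2.57, 2.57, 3.14, 3.14, 3.14, 3.14].

INTERFACE

Orientations are given as a rotation vector (axis times angle).
In Python, from workcell import bot gives the robot as it stands. The module is installed in compiled form; this text tells all that it offers.
- The arm moves only by the tool move_arm, never from a script. Its argument "steps" is a list of rows, each a list of 5 numbers: the shift along the tool's x, y, z in mm, then the turn about the tool's z in degrees, then the opening in per cent of the stroke, from 0 (shut) to 100 (fully open). In form: [[tx, ty, tz, turn, claw], ...]. A call has 1 to 20 rows; each row is the pose to reach, as a shift and turn from the pose commanded when the call began, along the tool's axes at that moment; what a row does not reach only later rows make up. A row lasts 1/10 s, in which the tool goes at most 50 mm and 8.59 degrees, less where a joint would pass 70% of its speed; a pose out of reach is approached as far as the arm can. A call with a gripper value outside its range is refused whole. The fingers move at their own pace and stop on an object; "newtons" is the grip in N (left out, the last holds). Time passes only in rows, so rows that repeat a pose let the fingers close. It gives the time, the measured TCP pose, the force and the opening at its end, in the units of the state.
- bot.read_state(): the state, without advancing time (a new reading comes with each control period).
- bot.read_camera(name): name is "scene" or "top" or "wrist"; returns a dict with "pixels" (480x640x3 uint8, red, green, blue), "depth" (480x640 float32, m along the optical axis (not along the pixel's ray), 0 where there is no reading), "fovy" (degrees; the focal length in pixels is half the picture's height over the tangent of half this angle, whatever the lens; pixels are square), "cx", "cy" (the principal point, pixels), "k1" (the pictures are not rectified: a ray, as slopes to the right and down, at radius r is drawn at 1 + k1 r^2 times it, then the intrinsics apply), "xyz" and "attitude" of the camera in the world. Camera axes: x right, y up, looking along -z (the intrinsics and any distortion apply to the point x, -y, -z); pixel columns grow to the right and rows downward; lengths in m; the calibration is good to about 2 mm. A picture is of the moment at which its call begins.
- bot.finish_job(): hands the job in, once; it reports no verdict.
The state is a dict: "time": time; "q": joint angles; "joint_vel": joint speeds; "joint_torque": joint torques, N m; "tool_pos": TCP position; "tcp_rot": TCP orientation; "wrist_force": force on the tool from outside, world axes, zero at the start; "torque": the same for the moment, N m; "width": opening from 0.0 (shut) to 1.0 (fully open).
Only numpy, scipy, OpenCV 4.12 (cv2) and the standard library are available. Lean on these libraries where they do the work, as an engineer would, in place of code of your own. Each camera call takes 0.05 s, during which the arm holds its last target.

TASK

With the scoop, pour all four steel balls through the funnel into the jar, and set the empty scoop back upright on the bench. Then lift the station's inspection flap until it lies flush with the slanting index bar beside it and keep holding it there so the charge can be checked: finish while holding the flap, do not let go. Leave the index bar, the rack, the bottle and the lidded jar as they are.

Things in the scene. Friction and masses are not known exactly. Their poses are not given: they have to be found in the camera images.
- station: the loading station, fixed to the bench: a low white housing 200 mm deep (x) by 300 mm wide (y) on a grey base plate, top at 116 mm, with a clear pane in its +x side. Origin: centre of the underside; its z is up. On its +y half a steel funnel stands over a clear jar inside the housing; on its -y half the top is the hinged inspection flap. All of it except flap and index bar is rigid
- funnel_mouth (a point): centre of the funnel's round mouth, in the plane of its rim, 190 mm above the bench; mouth 119 mm across inside, narrowing to a 33 mm outlet that ends inside the jar. Station axes
- jar_floor (a point): centre of the inner floor of the clear jar under the funnel, 16 mm above the bench; the jar is 42 mm wide inside, its rim at 100 mm
- flap (a joint): opening angle of the aluminium inspection flap in rad: 0 lying shut (level), up to 1.5; it turns about a hinge along the station's y at the housing's -x edge, so the +x edge swings up and back towards the station's -x. It swings freely and falls shut when let go (about 0.35 kg, some 2 N upwards at the grip, either of them up to 30 % more or less)
- flap_hinge (a point): point on the hinge axis at the flap's middle, 114 mm above the bench. Station axes (the axis is y)
- flap_grip (a point): middle of the flap's grip: a black upright fin 12 mm thick (along y), 40 mm long (along x), standing 47 mm above the flap's upper face near its free edge. This point is 155 mm from the hinge along the flap's x (towards the free edge) and 30 mm along its z (out of the upper face), 20 mm below the fin's top. Axes turn with the flap. The flap is 138 mm wide, 6 mm thick, its free edge 170 mm from the hinge. There is 75 mm from here to the index bar on the -y side
- index (a joint): angle of the index bar in rad, same zero, axis and sense as for the flap; this is the angle that the flap must be given. Set anew each time between 0.45 and 1.0; clamped stiffly, to be left as it is
- index_tip (a point): outer end of the index bar, a dark steel bar 6 mm high that turns about the same hinge line beside the flap's -y edge and stands out at the marked angle against a steel arc with ticks (the arc's top end is 282 mm above the bench, the bar's tip up to 283 mm: carry things over or round them); this point is 200 mm from the hinge. x along the bar, outwards; z as the flap's z. At the marked angle the flap's edge lies flush along this bar
- scoop: white plastic scoop, 90 g, standing on the bench. Origin: centre of its underside, z up, x towards its open nose. Tray 62 mm wide (y), from x -40 to 83 mm, walls 34 mm high; a flat floor 4 mm thick, then from x = 45 mm a ramp that rises 22 degrees to the open lip. Held level the balls stay in; tipped nose down by 45 degrees or more they roll out over the lip
- scoop_grip (a point): where to take the scoop: in its upright fin, 14 mm thick (along y), 36 mm long (along x), top 92 mm above the scoop's underside; this point is at x -22, z 72 mm in the scoop's frame. The block below the fin is 54 mm wide and 34 mm high. Scoop axes
- scoop_lip (a point): middle of the scoop's open lip: x 83, z 18 mm in the scoop's frame. Scoop axes
- rack: bystander: open blue rack 110 x 75 x 45 mm, empty; origin in the centre of its underside
- flask: bystander: small yellow capped bottle, 48 mm across, 85 mm high; origin in the centre of its underside
- tub: bystander: low white lidded jar, 60 mm across, 60 mm high; origin in the centre of its underside
- ball1_center (a point): centre of steel grinding ball 1 of four alike, 14 mm across, 11 g, lying loose in the scoop at the start
- ball2_center (a point): centre of steel grinding ball 2 of four alike, 14 mm across, 11 g, lying loose in the scoop at the start
- ball3_center (a point): centre of steel grinding ball 3 of four alike, 14 mm across, 11 g, lying loose in the scoop at the start
- ball4_center (a point): centre of steel grinding ball 4 of four alike, 14 mm across, 11 g, lying loose in the scoop at the start
There are look-alikes about, which are no part of the job. What is shaped like the scoop but pink or red is not meant.

How it is judged:
On the way, in this order (a step that is already met when the one before it is completed fails the run):
1. all four balls are in the jar, the flap still shut (horizontal distance between each of ball1_center, ball2_center, ball3_center, ball4_center and jar_floor below 0.022 m and height (world z) of each of ball1_center, ball2_center, ball3_center, ball4_center below 0.085 m and value of joint flap below 0.15 rad), for 0.2 s.
2. the scoop stands upright on the bench, let go (height (world z) of scoop below 0.006 m and angle between scoop's own z axis and vertical below 0.12 rad and contact force between the fingers and scoop below 0.1 N), for 0.2 s.
At the end, for the whole second after the job is handed in: All four balls lie in the jar; the scoop stands upright (within 7 degrees) on the bench, let go and clear of the station; the flap is held still by the fingers within 0.07 rad (4 degrees) of the index bar, with nothing else propping it (all of step 2 and horizontal distance between each of ball1_center, ball2_center, ball3_center, ball4_center and jar_floor below 0.022 m and height (world z) of each of ball1_center, ball2_center, ball3_center, ball4_center below 0.085 m and angle between the x axis of flap_grip and the x axis of index_tip, either way round below 0.07 rad and value of joint flap above 0.35 rad and velocity of joint flap between -0.1 and 0.1 rad/s and contact force between the fingers and flap above 0.5 N and contact force between each of scoop, rack, flask, tub and station below 0.1 N); the arm keeps its last pose, push and grip.
It fails at once if the index bar is shifted (its tip by more than 8 mm) (distance of index_tip from where it was at the start of the episode above 0.008 m).
It fails at once if rack, bottle or lidded jar is moved by more than 20 mm or tipped (distance of any of rack, flask, tub from where it was at the start of the episode above 0.02 m or angle between any of rack, flask, tub's own z axis and vertical above 0.3 rad).
It fails at once if a ball is handled with the fingers instead of poured (contact force between the fingers and ball1 above 1.5 N or contact force between the fingers and ball2 above 1.5 N or contact force between the fingers and ball3 above 1.5 N or contact force between the fingers and ball4 above 1.5 N).
It also fails if it takes over 72 s, if anything falls off the work surface, if the arm or the gripper's body presses on something with over 40 N, if the wrist force passes 120 N, or if a joint passes its speed limit or range.

## Working session

There is one attempt and no reset: what is moved stays moved. The work goes in short steps, Python scripts to look and compute and a tool call to move; the robot and the scene stay as the last step left them, time stands still between calls to the robot, and variables do not carry over. Pictures are saved under pics/ and viewed, and the job is handed in when it is done.

Besides the shell and the picture viewer there is one more tool, called after "Emit:" as name(argument=value, ...), one argument or row to a line, values as JSON. move_arm: Moves the arm, as the interface text tells. Its arguments: {"type":"object","properties":{"steps":{"type":"array","items":{"type":"array","items":{"type":"number"}}},"newtons":{"type":"number"}},"required":["steps"]}

```bash
mkdir -p pics; cat > h.py <<'E'
import numpy as np, cv2
from workcell import bot
def cam(n):
    return bot.read_camera(n)
def save(c,name,crop=None,scale=1):
    im=c["pixels"][:,:,::-1]
    if crop: x0,y0,x1,y1=crop; im=im[y0:y1,x0:x1]
    if scale!=1: im=cv2.resize(im,None,fx=scale,fy=scale,interpolation=cv2.INTER_CUBIC)
    cv2.imwrite("pics/"+name,im)
def R_of(c):
    a=np.array(c["attitude"],float)
    return a if a.shape==(3,3) else cv2.Rodrigues(a)[0]
def K(c):
    f=240/np.tan(np.radians(c["fovy"])/2); return np.array([[f,0,c["cx"]],[0,f,c["cy"]],[0,0,1]])
def slopes(c,uv):
    uv=np.asarray(uv,float).reshape(-1,1,2)
    return cv2.undistortPoints(uv,K(c),np.array([c["k1"],0,0,0.]),).reshape(-1,2)
def ray(c,uv):
    s=slopes(c,uv); d=np.c_[s[:,0],-s[:,1],-np.ones(len(s))]
    return np.array(c["xyz"]),d@R_of(c).T
def plane(c,uv,z):
    o,d=ray(c,uv); return o+d*((z-o[2])/d[:,2])[:,None]
def dpt(c,uv):
    o,d=ray(c,uv); uv=np.asarray(uv,int).reshape(-1,2)
    return o+d*c["depth"][uv[:,1],uv[:,0]][:,None]
def cloud(c):
    v,u=np.mgrid[0:480,0:640]; uv=np.c_[u.ravel(),v.ravel()]
    P=dpt(c,uv).reshape(480,640,3); P[c["depth"]==0]=np.nan; return P
def proj(c,P):
    R=R_of(c); p=(np.atleast_2d(P)-np.array(c["xyz"]))@R
    p=p*[1,-1,-1]
    return cv2.projectPoints(p.reshape(-1,1,3),np.zeros(3),np.zeros(3),K(c),np.array([c["k1"],0,0,0.]))[0].reshape(-1,2)
E
python3 - <<'E'
from h import *
s=bot.read_state(); print(s)
for n in("scene","top","wrist"):
    c=cam(n); save(c,n+"0.png"); print(n,{k:c[k] for k in c if k not in("pixels","depth")})
E
```

```text
{'time': 0.0, 'q': array([-1.14289974e+00,  2.64767159e-01,  1.60534660e+00, -2.27253921e-05,
        1.27369675e+00, -3.69110034e-02]), 'joint_vel': array([ 0.00067526,  0.0006631 ,  0.00067874,  0.00039383,  0.00056194,
       -0.00083355]), 'joint_torque': array([ 2.24938030e-04, -5.15109730e+01, -3.67316937e+01,  6.54136738e-05,
        1.28082640e-02,  1.45983552e-05]), 'tool_pos': array([ 0.30225684, -0.60274322,  0.22996738]), 'tcp_rot': array([-3.05501722e+00, -7.23073393e-01,  7.09709178e-04]), 'wrist_force': array([ 0.36141308, -0.65072872,  0.44162205]), 'torque': array([-0.01083453, -0.00558991, -0.06645347]), 'width': 0.9990723169291491}
scene {'fovy': 57.00666184476343, 'cx': 327.0551964180011, 'cy': 245.3775394158839, 'k1': -0.0994888814155819, 'xyz': array([0.8403397 , 0.55965739, 0.87771803]), 'attitude': array([0.26989397, 0.85736114, 2.41453787])}
top {'fovy': 57.35152405788273, 'cx': 319.0501847502163, 'cy': 242.84427848066767, 'k1': -0.07654373566605618, 'xyz': array([0.29558143, 0.05218711, 1.13265697]), 'attitude': array([ 0.18848275, -0.16832619, -1.43937781])}
wrist {'fovy': 61.044314705210056, 'cx': 318.48078647936063, 'cy': 239.915588079559, 'k1': -0.037892807977639144, 'xyz': array([ 0.36452996, -0.57210758,  0.37286627]), 'attitude': array([-0.2473825 ,  0.15578626, -1.09926785])}
```

View pics/scene0.png

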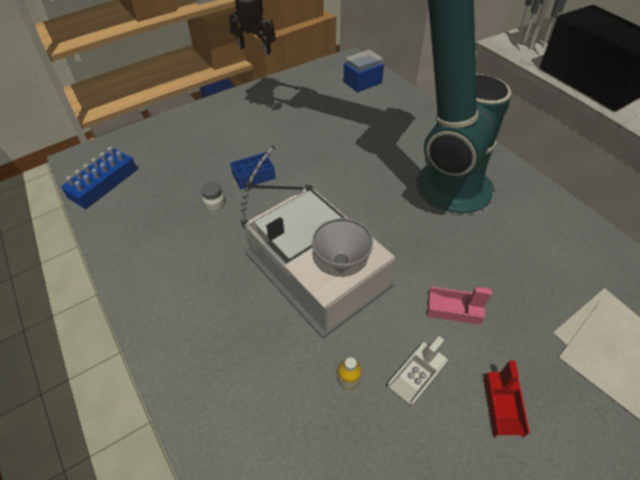

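View pics/top0.png

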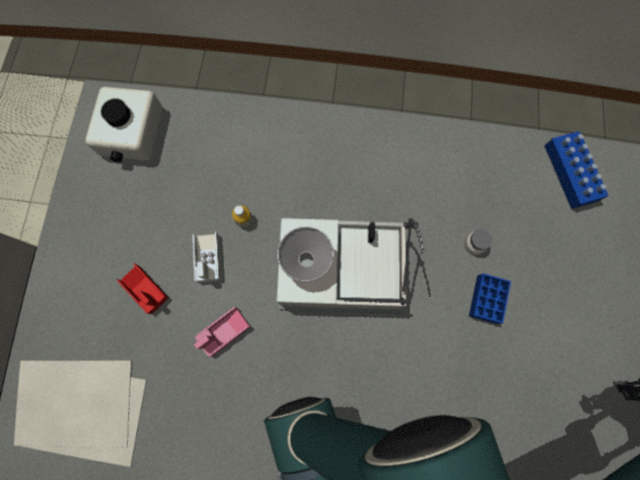

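View pics/wrist0.png

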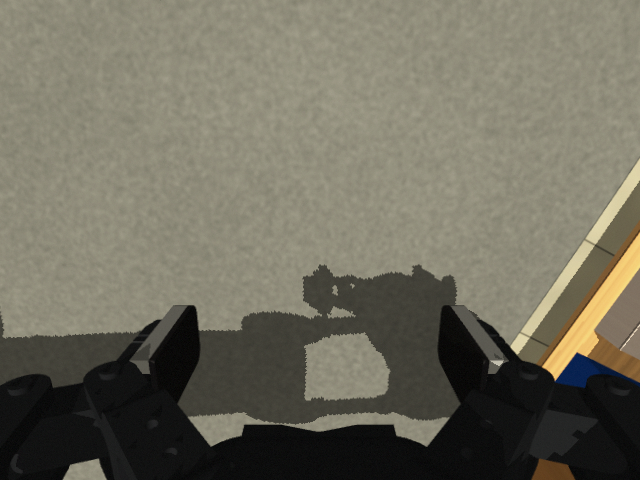

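```bash
python3 - <<'E'
from h import *
c=cam("top"); P=cloud(c); save(c,"top_c.png",(170,190,450,330),2.8)
np.save("/tmp/P.npy",P)
pts={'scoop':[(205,258),(195,235),(216,235),(196,282),(217,282),(206,268),(206,250)],'funnelrim':[(279,255),(334,255),(306,228)],'flaskcap':[(238,210)],'tub':[(480,238)],'rack':[(490,300)],'fin':[(372,225)],'housing':[(282,221),(405,226),(278,303),(407,308)],'pink':[(222,330)],'red':[(143,288)]}
for k,v in pts.items():
    print(k); print(np.round(dpt(c,v),3).tolist())
s=cam("scene"); save(s,"scene_c.png",(370,320,470,420),6); save(s,"scene_d.png",(220,130,420,340),3)
E
```

```text
scoop
[[0.482, 0.377, 0.004], [0.537, 0.41, 0.018], [0.54, 0.351, 0.034], [0.416, 0.39, 0.0], [0.423, 0.335, 0.0], [0.448, 0.354, 0.057], [0.503, 0.377, 0.007]]
funnelrim
[[0.48, 0.164, 0.178], [0.508, 0.042, 0.118], [0.548, 0.112, 0.183]]
flaskcap
[[0.599, 0.293, 0.084]]
tub
[[0.611, -0.324, 0.057]]
rack
[[0.461, -0.37, 0.02]]
fin
[[0.58, -0.036, 0.162]]
housing
[[0.576, 0.176, 0.116], [0.6, -0.12, 0.117], [0.389, 0.168, 0.005], [0.418, -0.162, -0.0]]
pink
[[0.303, 0.3, 0.005]]
red
[[0.382, 0.524, 0.006]]
```

View pics/top_c.png

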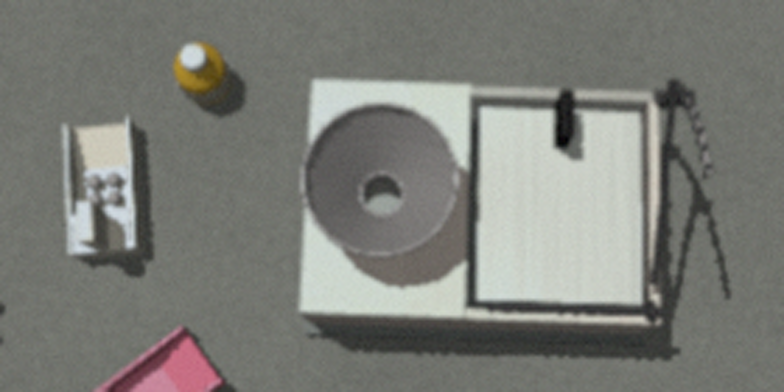

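View pics/scene_c.png

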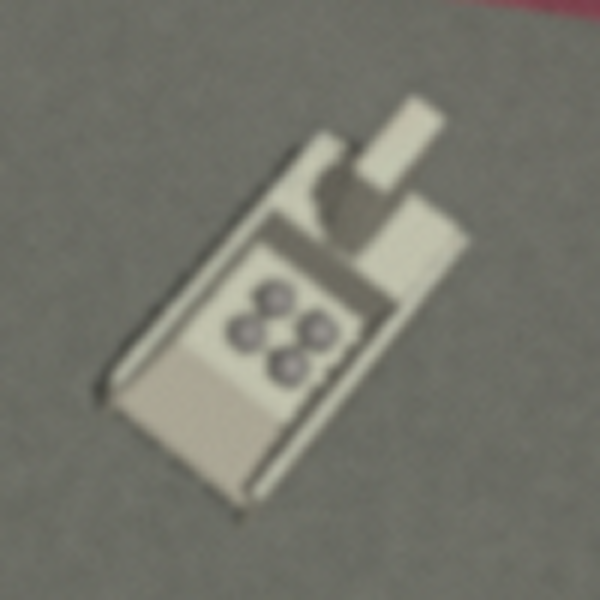

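View pics/scene_d.png

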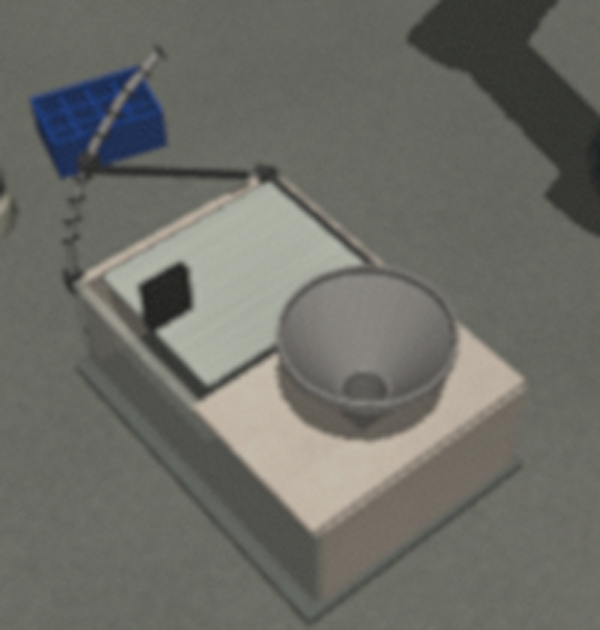

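```bash
python3 - <<'E'
from h import *
s=cam("scene"); c=cam("top")
def sc(p): return [(370+x/6-0.4,320+y/6-0.4) for x,y in p]
f=plane(s,sc([(412,93),(445,122),(358,170),(388,193)]),.092); print("fin top\n",f.round(4), f.mean(0).round(4))
w=plane(s,sc([(327,131),(470,240),(108,395),(248,498)]),.034); print("walls\n",w.round(4))
# fin top from depth both
for n,cc in(("s",s),("t",c)):
    P=cloud(cc); X,Y,Z=P[...,0],P[...,1],P[...,2]
    m=(Z>.085)&(Z<.1)&(X>.35)&(X<.6)&(Y>.3)&(Y<.45); print(n,m.sum(),np.nanmean(P[m],0) if m.any() else'')
    m=(Z>.028)&(Z<.04)&(X>.35)&(X<.6)&(Y>.3)&(Y<.45); q=P[m][:,:2].astype(np.float32); print(m.sum(),cv2.minAreaRect(q))
# funnel rim by depth in scene + top
for n,cc in(("s",s),("t",c)):
    P=cloud(cc); X,Y,Z=P[...,0],P[...,1],P[...,2]
    m=(Z>.185)&(Z<.196)&(X>.38)&(X<.64)&(Y>-.0)&(Y<.25); q=P[m][:,:2].astype(np.float32)
    A=np.c_[2*q,np.ones(len(q))]; sol=np.linalg.lstsq(A,(q**2).sum(1),rcond=None)[0]; print(n,"funnel",m.sum(),sol[:2],np.sqrt(sol[2]+sol[0]**2+sol[1]**2), q.min(0),q.max(0))
    m=(Z>.112)&(Z<.12)&(X>.35)&(X<.68)&(Y>-.2)&(Y<.25); q=P[m][:,:2].astype(np.float32); print("top",m.sum(),cv2.minAreaRect(q),np.nanmean(P[m],0))
    m=(Z>.125)&(Z<.17)&(X>.5)&(X<.65)&(Y>-.09)&(Y<.01); q=P[m]; print("fin",m.sum(),q.mean(0),q.max(0),q.min(0))
E
```

```text
fin top
 [[0.424  0.3479 0.092 ]
 [0.4224 0.3621 0.092 ]
 [0.4578 0.3583 0.092 ]
 [0.4553 0.37   0.092 ]] [0.4399 0.3596 0.092 ]
walls
 [[0.4284 0.3259 0.034 ]
 [0.4157 0.3855 0.034 ]
 [0.5528 0.3567 0.034 ]
 [0.5376 0.4098 0.034 ]]
s 138 [0.44454113 0.35863222 0.0914996 ]
586 ((0.5094768404960632, 0.36682677268981934), (0.09400840848684311, 0.18851472437381744), 85.14315032958984)
t 99 [0.44297651 0.3581272  0.09193904]
364 ((0.49679338932037354, 0.34397923946380615), (0.1392759531736374, 0.12088590115308762), 13.651216506958008)
s funnel 347 [0.48864947 0.10650126] 0.06056683082970312 [0.42670447 0.04364472] [0.5507465  0.16981682]
top 5611 ((0.4974616765975952, 0.016588985919952393), (0.20050300657749176, 0.31113219261169434), 5.412913799285889) [0.50900748 0.04028043 0.11656881]
fin 275 [ 0.5683936  -0.03348608  0.14955991] [ 0.58743583 -0.02791194  0.16649946] [ 0.54708676 -0.04512022  0.1250755 ]
t funnel 234 [0.48963015 0.10497869] 0.06051529790068399 [0.42817822 0.04367953] [0.55095094 0.16665447]
top 6095 ((0.4982202649116516, 0.017372727394104004), (0.20107825100421906, 0.30575358867645264), 5.185799598693848) [0.48570309 0.00632993 0.11688407]
fin 121 [ 0.56537596 -0.03600336  0.16033068] [ 0.58765444 -0.02845139  0.169204  ] [ 0.54768963 -0.04338909  0.12609596]
```

```bash
python3 - <<'E'
from h import *
s=cam("scene"); c=cam("top")
a=np.radians(5.3); R=np.array([[np.cos(a),-np.sin(a)],[np.sin(a),np.cos(a)]]); o=np.array([.498,.017])
for n,cc in(("s",s),("t",c)):
    P=cloud(cc); L=P.copy(); L[...,:2]=(P[...,:2]-o)@R
    m=(L[...,2]>.13)&(L[...,1]<-.1)&(L[...,1]>-.2)&(abs(L[...,0])<.2)
    v,u=np.nonzero(m); q=L[m]; I=np.argsort(q[:,0])
    print(n,len(q))
    for i in I[::3]: print(u[i],v[i],q[i].round(3), end=' ; ')
    print()
save(c,"top_i.png",(390,205,450,325),5)
save(s,"scene_i.png",(230,135,330,235),6)
E
```

```text
s 459
303 187 [-0.071 -0.135  0.132] ; 301 188 [-0.065 -0.135  0.133] ; 300 188 [-0.062 -0.134  0.136] ; 299 188 [-0.06  -0.135  0.136] ; 298 187 [-0.056 -0.134  0.142] ; 297 187 [-0.054 -0.135  0.143] ; 296 187 [-0.051 -0.135  0.145] ; 295 188 [-0.048 -0.136  0.142] ; 295 187 [-0.047 -0.133  0.148] ; 294 188 [-0.045 -0.135  0.145] ; 293 188 [-0.042 -0.135  0.147] ; 292 188 [-0.04  -0.137  0.147] ; 290 186 [-0.037 -0.141  0.152] ; 291 188 [-0.036 -0.135  0.151] ; 289 186 [-0.033 -0.138  0.156] ; 289 188 [-0.031 -0.135  0.153] ; 287 186 [-0.028 -0.139  0.159] ; 287 188 [-0.024 -0.134  0.158] ; 286 188 [-0.023 -0.136  0.158] ; 285 188 [-0.02  -0.136  0.16 ] ; 284 188 [-0.017 -0.135  0.162] ; 283 186 [-0.014 -0.134  0.171] ; 275 148 [-0.011 -0.147  0.275] ; 274 148 [-0.01  -0.15   0.274] ; 281 188 [-0.008 -0.134  0.168] ; 273 147 [-0.007 -0.148  0.28 ] ; 273 148 [-0.006 -0.146  0.278] ; 272 147 [-0.004 -0.148  0.281] ; 272 148 [-0.003 -0.146  0.28 ] ; 279 188 [-0.002 -0.134  0.172] ; 278 187 [-0.001 -0.135  0.175] ; 270 149 [ 0.001 -0.148  0.278] ; 277 187 [ 0.002 -0.135  0.176] ; 269 1
[... 7155 characters left out ...]
.222] ; 409 225 [ 0.063 -0.134  0.218] ; 416 224 [ 0.064 -0.149  0.223] ; 413 224 [ 0.065 -0.143  0.221] ; 411 224 [ 0.065 -0.139  0.219] ; 415 223 [ 0.066 -0.146  0.224] ; 417 223 [ 0.067 -0.151  0.221] ; 412 223 [ 0.068 -0.141  0.219] ; 415 222 [ 0.068 -0.146  0.225] ; 414 222 [ 0.069 -0.145  0.221] ; 413 222 [ 0.07  -0.143  0.218] ; 411 221 [ 0.072 -0.139  0.22 ] ; 411 220 [ 0.074 -0.138  0.221] ; 410 219 [ 0.075 -0.136  0.224] ; 413 221 [ 0.076 -0.146  0.206] ; 411 218 [ 0.077 -0.138  0.224] ; 409 218 [ 0.079 -0.135  0.218] ; 408 224 [ 0.085 -0.146  0.151] ; 412 218 [ 0.087 -0.147  0.191] ; 407 224 [ 0.09  -0.147  0.132] ; 406 223 [ 0.092 -0.145  0.133] ; 408 219 [ 0.096 -0.146  0.153] ;
```

View pics/top_i.png

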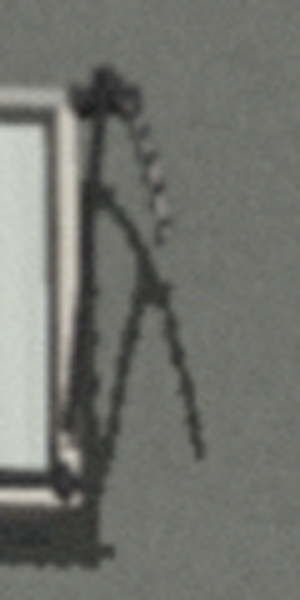

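View pics/scene_i.png

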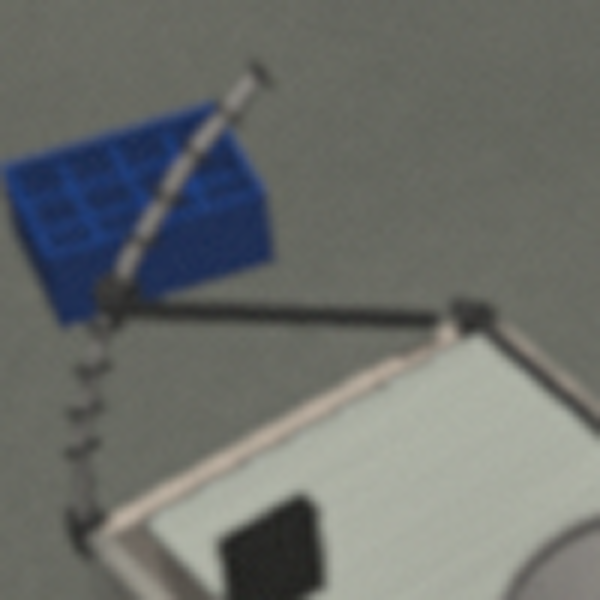

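```bash
cat >> h.py <<'E'
A5=np.radians(5.3); RS=np.array([[np.cos(A5),-np.sin(A5)],[np.sin(A5),np.cos(A5)]]); OS=np.array([.498,.017])
def stat(P):
    L=P.copy(); L[...,:2]=(P[...,:2]-OS)@RS; return L
E
python3 - <<'E'
from h import *
for n in("scene","top"):
    cc=cam(n); L=stat(cloud(cc))
    m=(L[...,2]>.125)&(L[...,1]<-.132)&(L[...,1]>-.1405)&(L[...,0]>-.075)&(L[...,0]<.055)&(L[...,2]<.215)
    q=L[m][:,[0,2]].astype(np.float32)
    l=cv2.fitLine(q,cv2.DIST_HUBER,0,.001,.001).ravel(); a=np.arctan2(l[1],l[0])
    if a<0:a+=np.pi
    print(n,len(q),a,l, "z at hinge x-.09:",l[3]+(-.09-l[2])*np.tan(a))
    # housing top edges on the funnel half for yaw
    P=cloud(cc); Z=P[...,2]; m=(abs(Z-.1165)<.003)&(P[...,0]>.38)&(P[...,0]<.62)&(P[...,1]>-.15)&(P[...,1]<.2)
    h=cv2.minAreaRect(P[m][:,:2].astype(np.float32)); print(h)
    # flap fin top
    m=(Z>.155)&(Z<.172)&(P[...,0]>.53)&(P[...,0]<.61)&(P[...,1]>-.07)&(P[...,1]<.0); q=P[m]; print("fintop",len(q),cv2.minAreaRect(q[:,:2].astype(np.float32)),q.mean(0))
E
```

```text
scene 156 0.5661887 [0.8439516  0.5364194  0.00836642 0.1804097 ] z at hinge x-.09: 0.117887564
((0.4973515272140503, 0.017322227358818054), (0.20036502182483673, 0.3104933202266693), 5.534090042114258)
fintop 118 ((0.5667728781700134, -0.03717576712369919), (0.040652524679899216, 0.0138561325147748), 5.126288414001465) [ 0.56775878 -0.03512468  0.16236076]
top 174 0.5759917 [ 0.83865255  0.54466677 -0.00641502  0.17139801] z at hinge x-.09: 0.11711337
((0.49773308634757996, 0.017128214240074158), (0.20142032206058502, 0.30522266030311584), 4.935507297515869)
fintop 101 ((0.5671489834785461, -0.03600531816482544), (0.03972802311182022, 0.011968741193413734), 5.074313163757324) [ 0.56715686 -0.03602886  0.16406733]
```

```bash
cat >> h.py <<'E'
def tool(s=None):
    s=s or bot.read_state(); return np.array(s["tool_pos"]),cv2.Rodrigues(np.array(s["tcp_rot"]))[0]
def delta(target,yaw=None):
    """shift in tool axes mm to bring TCP to target; turn so tool x heads at yaw(deg) (world)"""
    p,R=tool(); d=R.T@(np.array(target)-p)*1000
    h=np.degrees(np.arctan2(R[1,0],R[0,0])); t=None
    if yaw is not None: t=-((yaw-h+180)%360-180)
    return d.round(1),h.round(2),None if t is None else round(t,2)
E
python3 - <<'E'
from h import *
p,R=tool(); print(R.round(3)); print(R.T@(np.array(cam("wrist")["xyz"])-p))
a=np.radians(12.6); u=np.array([np.cos(a),np.sin(a)]); g=np.array([.461,.3645])+u*(-.026); print(g)
for y in (12.6,192.6): print(y,delta([g[0],g[1],.20],y))
E
```

```text
[[ 0.894  0.448 -0.   ]
 [ 0.448 -0.894 -0.   ]
 [-0.     0.    -1.   ]]
[ 0.06939355  0.00019585 -0.14278976]
[0.43562616 0.35882828]
12.6 (array([ 550.3, -800.5,   31.3]), np.float64(26.63), np.float64(14.03))
192.6 (array([ 550.3, -800.5,   31.3]), np.float64(26.63), np.float64(-165.97))
```

```bash
python3 - <<'E'
from h import *
print(delta([.52,-.1,.33]),delta([.45,.33,.33]), delta([.4356,.3588,.20]))
E
```

```text
(array([ 420. , -352.5,  -98.7]), np.float64(26.63), None) (array([ 550.2, -768.3,  -98.7]), np.float64(26.63), None) (array([ 550.2, -800.5,   31.3]), np.float64(26.63), None)
```

Emit:
move_arm(
  steps=[
    [0, 0, -50, 0, 100],
    [20, -15, -100, -5, 100],
    [50, -45, -100, -13, 100],
    [90, -75, -100, -21, 100],
    [130, -108, -100, -30, 100],
    [170, -140, -100, -38, 100],
    [210, -175, -100, -47, 100],
    [250, -210, -100, -55, 100],
    [290, -243, -100, -64, 100],
    [330, -275, -100, -72, 100],
    [370, -310, -100, -80, 100],
    [410, -343, -100, -88, 100],
    [425, -390, -100, -97, 100],
    [440, -435, -100, -105, 100],
    [455, -480, -100, -113, 100],
    [470, -525, -100, -122, 100],
    [485, -570, -100, -130, 100],
    [500, -615, -100, -138, 100],
    [515, -660, -100, -147, 100],
    [530, -705, -100, -155, 100],
  ],
)

```text
time: 2.6
tool_pos: [0.4596, 0.2665, 0.3318]
tcp_rot: [-0.055, 3.14, 0.001]
wrist_force: [1.1, -0.1, 0.6]
width: 0.996
```

```bash
python3 - <<'E'
from h import *
s=bot.read_state(); print(s["q"].round(3))
print(delta([.4356,.3588,.20],192.6))
c=cam("wrist"); save(c,"w1.png")
E
```

```text
[ 0.479 -0.058  1.774 -0.     1.424 -1.127]
(array([ 20.9,  93. , 131.8]), np.float64(-178.0), np.float64(-10.6))
```

View pics/w1.png

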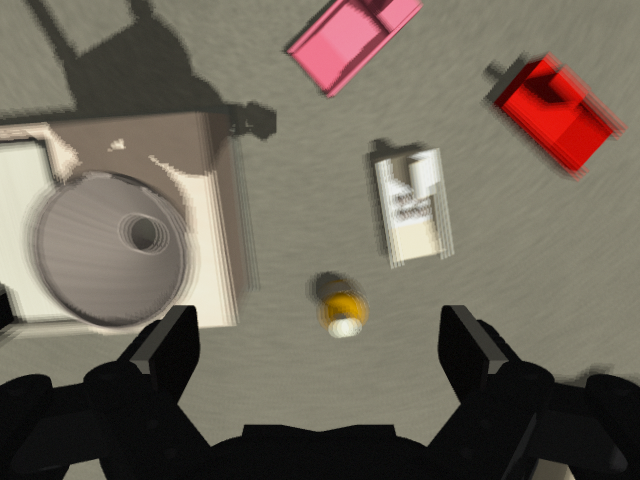

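Emit:
move_arm(
  steps=[
    [5, 30, 30, -4, 100],
    [15, 70, 70, -8, 100],
    [20, 90, 110, -10.5, 100],
    [21, 93, 132, -10.5, 100],
    [21, 93, 132, -10.5, 100],
    [21, 93, 132, -10.5, 100],
  ],
)

```text
time: 3.25
tool_pos: [0.4368, 0.3565, 0.1996]
tcp_rot: [0.332, -3.124, 0.001]
wrist_force: [0.6, 0.7, -0.3]
width: 1.0
```

```bash
python3 - <<'E'
from h import *
print(delta([.4356,.3588,.20],192.6))
c=cam("wrist"); save(c,"w2.png"); P=cloud(c); Z=P[...,2]
m=(Z>.086)&(Z<.096)&(np.hypot(P[...,0]-.44,P[...,1]-.36)<.05); q=P[m]; print(m.sum(),q.mean(0),cv2.minAreaRect(q[:,:2].astype(np.float32)))
m=(Z>.088)&(Z<.096)&(np.hypot(P[...,0]-.44,P[...,1]-.36)<.05);v,u=np.nonzero(m);print(u.min(),u.max(),v.min(),v.max())
E
```

```text
(array([ 0.7,  2.5, -0.4]), np.float64(-167.88), np.float64(-0.48))
1187 [0.43713695 0.35830199 0.09185429] ((0.43838149309158325, 0.35851794481277466), (0.03641249239444733, 0.013704695738852024), 12.3849515914917)
311 332 212 266
```

View pics/w2.png

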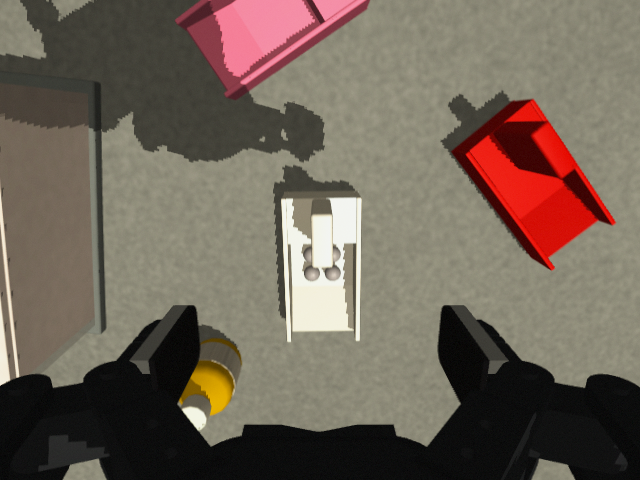

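```bash
python3 - <<'E'
from h import *
print(delta([.4325,.3572,.042],192.4))
E
```

```text
(array([  5.4,   1.3, 159. ]), np.float64(-167.91), np.float64(-0.31))
```

Emit:
move_arm(
  steps=[
    [5, 1, 40, 0, 70],
    [5, 1, 80, 0, 60],
    [5, 1, 120, 0, 60],
    [5, 1, 145, 0, 60],
    [5, 1, 158, 0, 60],
    [5, 1, 158, 0, 60],
    [5, 1, 158, 0, 60],
  ],
)

```text
time: 4.0
tool_pos: [0.4335, 0.3576, 0.0435]
tcp_rot: [-0.33, 3.121, 0.003]
wrist_force: [0.2, -0.9, 0.2]
width: 0.6
```

```bash
python3 - <<'E'
from h import *
print(delta([.4325,.3572,.042],192.4))
c=cam("wrist"); save(c,"w3.png"); s=cam("scene"); save(s,"s3.png",(330,240,530,440),3)
E
```

```text
(array([ 1.1, -0.2,  1.5]), np.float64(-167.91), np.float64(-0.31))
```

View pics/w3.png

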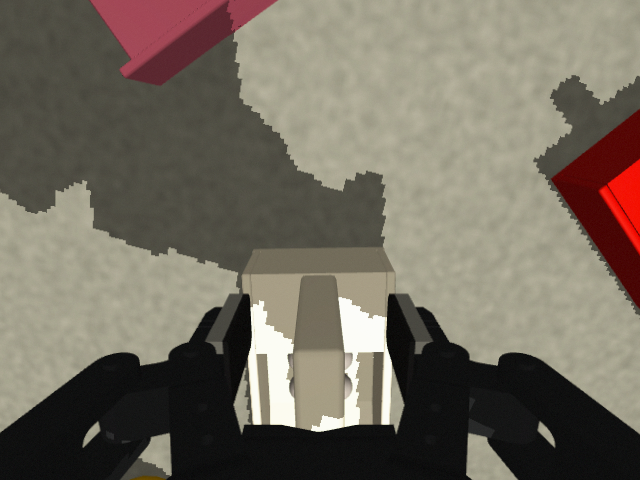

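View pics/s3.png

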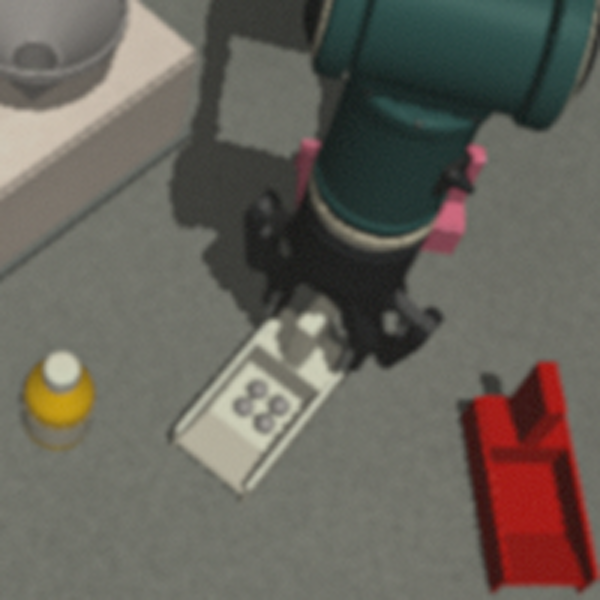

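Emit:
move_arm(
  newtons=70,
  steps=[
    [1, 0, 0, 0, 40],
    [1, 0, 0, 0, 25],
    [1, 0, 0, 0, 10],
    [1, 0, 0, 0, 0],
    [1, 0, 0, 0, 0],
    [1, 0, 0, 0, 0],
    [1, 0, 0, 0, 0],
  ],
)

```text
time: 4.8
tool_pos: [0.4312, 0.3571, 0.0423]
tcp_rot: [-0.332, 3.123, 0.001]
wrist_force: [-0.6, 0.8, 5.8]
width: 0.154
```

Emit:
move_arm(
  steps=[
    [0, 0, -2, 0, 0],
    [0, 0, -6, 0, 0],
    [0, 0, -14, 0, 0],
    [0, 0, -24, 0, 0],
    [0, 0, -32, 0, 0],
    [0, 0, -38, 0, 0],
    [0, 0, -40, 0, 0],
    [0, 0, -40, 0, 0],
    [0, 0, -40, 0, 0],
  ],
)

```text
time: 5.7
tool_pos: [0.4304, 0.3563, 0.0811]
tcp_rot: [0.332, -3.124, 0.0]
wrist_force: [-0.6, -0.0, -0.7]
width: 0.154
```

```bash
python3 - <<'E'
from h import *
print(bot.read_state()["width"],tool()[0])
s=cam("scene"); save(s,"s4.png",(330,240,530,440),3)
E
```

```text
0.15415171109686948 [0.43038985 0.35632535 0.08108871]
```

View pics/s4.png

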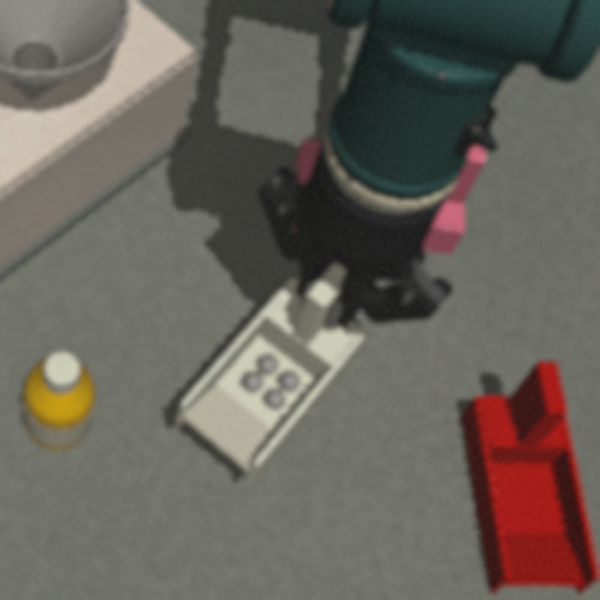

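```bash
python3 - <<'E'
from h import *
print(delta([.489,.176,.275],90))
E
```

```text
(array([ -19.4, -188.6, -194.1]), np.float64(-167.87), np.float64(102.13))
```

Emit:
move_arm(
  steps=[
    [0, 0, -3, 0, 0],
    [0, 0, -10, 0, 0],
    [0, 0, -22, 0, 0],
    [0, 0, -38, 0, 0],
    [0, 0, -56, 0, 0],
    [0, 0, -76, 1, 0],
    [0, 0, -96, 2, 0],
    [0, 0, -116, 4, 0],
    [0, 0, -136, 7, 0],
    [0, -1, -154, 11, 0],
    [-1, -4, -170, 15, 0],
    [-1, -8, -182, 19, 0],
    [-2, -14, -190, 23, 0],
    [-3, -21, -194, 27, 0],
    [-3, -29, -194, 31, 0],
    [-4, -38, -194, 35, 0],
    [-5, -47, -194, 39, 0],
    [-6, -56, -194, 43, 0],
    [-7, -65, -194, 47, 0],
    [-8, -74, -194, 51, 0],
  ],
)

```text
time: 7.75
tool_pos: [0.4542, 0.2855, 0.2766]
tcp_rot: [1.049, 2.96, 0.002]
wrist_force: [0.3, 0.3, -2.0]
width: 0.152
```

```bash
python3 - <<'E'
from h import *
print(delta([.489,.176,.275],90), bot.read_state()["q"].round(2))
s=cam("scene"); save(s,"s5.png",(280,160,480,360),3)
E
```

```text
(array([-96. , -63.1,   1.5]), np.float64(140.97), np.float64(50.97)) [ 0.51 -0.03  1.84  0.    1.32 -0.37]
```

View pics/s5.png

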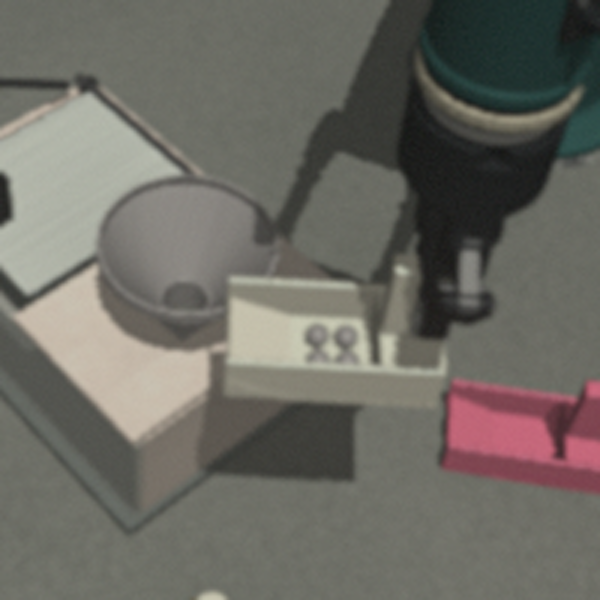

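Emit:
move_arm(
  steps=[
    [-3, -3, 0, 3, 0],
    [-10, -8, 0, 7, 0],
    [-18, -14, 0, 11, 0],
    [-27, -20, 0, 15, 0],
    [-37, -26, 0, 20, 0],
    [-47, -32, 0, 25, 0],
    [-57, -39, 0, 30, 0],
    [-67, -46, 0, 35, 0],
    [-76, -52, 0, 40, 0],
    [-84, -57, 0, 44, 0],
    [-90, -60, 0, 47, 0],
    [-94, -62, 0, 49, 0],
    [-96, -63, 0, 50, 0],
    [-96, -63, 0, 51, 0],
    [-96, -63, 0, 51, 0],
  ],
)

```text
time: 9.3
tool_pos: [0.4891, 0.1768, 0.2754]
tcp_rot: [-2.219, -2.224, -0.0]
wrist_force: [-0.9, -0.3, -1.1]
width: 0.158
```

```bash
python3 - <<'E'
from h import *
print(delta([.489,.176,.275],90), bot.read_state()["q"].round(2))
s=cam("scene"); save(s,"s6.png",(260,120,460,320),3)
c=cam("top"); save(c,"t6.png",(220,170,420,370),3)
E
```

```text
(array([-0.8, -0.1,  0.4]), np.float64(90.14), np.float64(0.14)) [ 0.3  -0.06  1.88  0.    1.32  0.3 ]
```

View pics/s6.png

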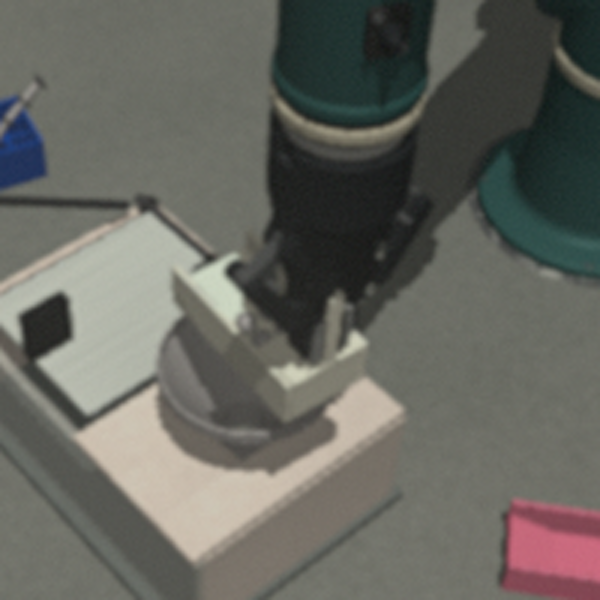

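View pics/t6.png

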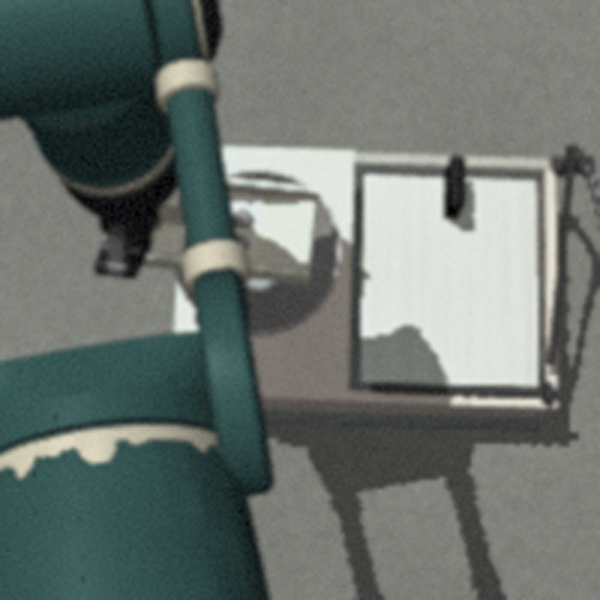

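Emit:
move_arm(
  newtons=20,
  steps=[
    [0, 0, 0, 0, 0],
    [0, 0, 0, 0, 0],
    [0, 0, 0, 0, 0],
  ],
)

```text
time: 9.7
tool_pos: [0.4891, 0.1766, 0.2752]
tcp_rot: [-2.219, -2.224, 0.0]
wrist_force: [-0.3, 0.4, -1.7]
width: 0.156
```

```bash
cat >> h.py <<'E'
def tilt(c,x0=.488):
    """nose-down tilt (deg) when the nose heads to -y: from the +x side wall of the tray (outer face)"""
    P=cloud(c); p,_=tool()
    m=(abs(P[...,0]-(p[0]+.031))<.004)&(P[...,1]<p[1]+.02)&(P[...,1]>p[1]-.14)&(P[...,2]>.10)&(P[...,2]<p[2]+.03)
    q=P[m][:,1:].astype(np.float32)
    if len(q)<20: return None
    # upper edge: highest point per y bin
    e=[]
    for b in np.arange(q[:,0].min(),q[:,0].max(),.004):
        k=q[(q[:,0]>=b)&(q[:,0]<b+.004)]
        if len(k)>2: e.append(k[np.argmax(k[:,1])])
    e=np.array(e,np.float32)
    l=cv2.fitLine(e,cv2.DIST_HUBER,0,.001,.001).ravel()
    r=cv2.minAreaRect(q)
    return len(q),np.degrees(np.arctan(l[1]/l[0])),r
E
python3 - <<'E'
from h import *
print(bot.read_state()["width"])
s=cam("scene"); save(s,"s7.png",(260,120,460,320),3); print(tilt(s))
E
```

```text
0.15643948496430568
(835, np.float32(0.81497383), ((0.11476016789674759, 0.19189146161079407), (0.16942313313484192, 0.13900986313819885), 83.89190673828125))
```

View pics/s7.png

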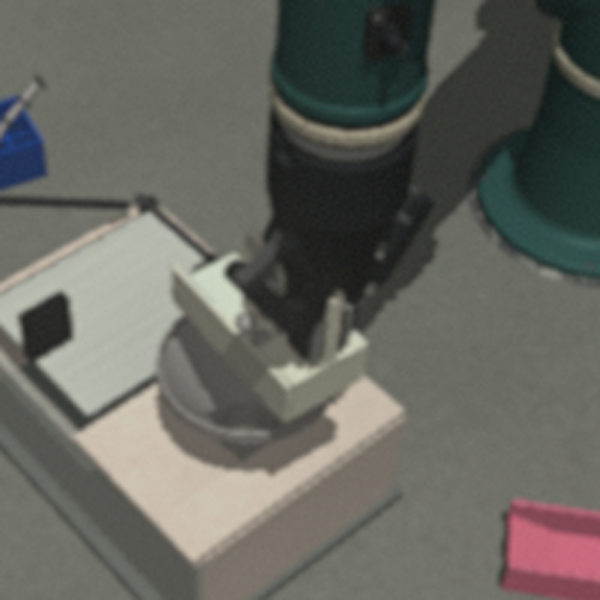

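Emit:
move_arm(
  steps=[
    [0, 0, 4, 0, 0],
    [0, 0, 12, 0, 0],
    [0, 0, 22, 0, 0],
    [0, 0, 30, 0, 0],
    [0, 0, 34, 0, 0],
    [0, 0, 35, 0, 12],
    [0, 0, 35, 0, 12],
    [0, 0, 35, 0, 12],
  ],
)

```text
time: 10.55
tool_pos: [0.4895, 0.1766, 0.2407]
tcp_rot: [2.219, 2.224, 0.001]
wrist_force: [1.0, -0.4, -1.4]
width: 0.158
```

```bash
python3 - <<'E'
from h import *
st=bot.read_state(); print(st["width"],st["tool_pos"])
s=cam("scene"); save(s,"s8.png",(260,120,460,320),3)
E
```

```text
0.15833786344718326 [0.48949417 0.17660394 0.24069289]
```

View pics/s8.png

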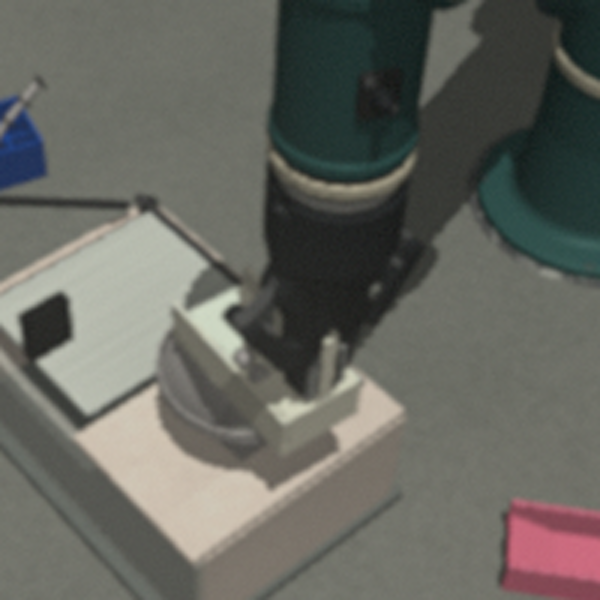

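Emit:
move_arm(
  steps=[
    [0, 0, 3, 0, 14],
    [0, 0, 5, 0, 14],
    [0, 0, 5, 0, 15],
    [0, 0, 5, 0, 15],
  ],
)

```text
time: 11.0
tool_pos: [0.4891, 0.1765, 0.2352]
tcp_rot: [-2.219, -2.224, 0.0]
wrist_force: [-0.3, 1.4, -1.3]
width: 0.155
```

```bash
python3 - <<'E'
from h import *
st=bot.read_state(); print(st["width"],st["tool_pos"],st["wrist_force"],st["torque"])
s=cam("scene"); save(s,"s9.png",(260,120,460,320),3)
E
```

```text
0.15534028933937688 [0.48911362 0.17650938 0.23518768] [-0.30477306  1.37581087 -1.30747541] [ 0.05710971  0.02341108 -0.00237911]
```

View pics/s9.png

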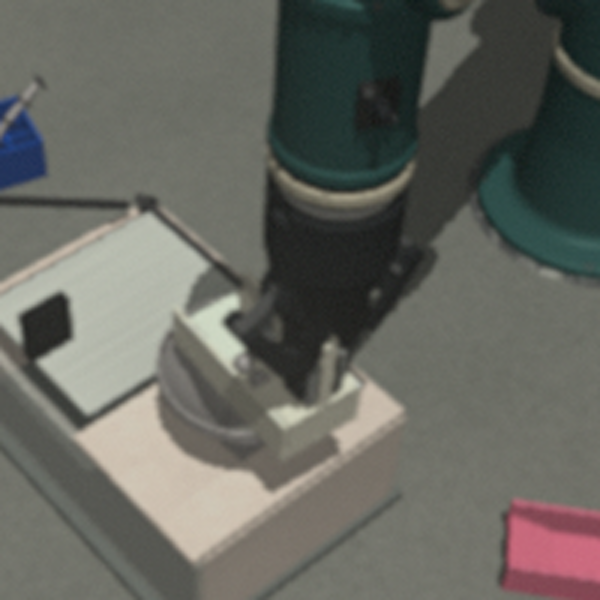

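Emit:
move_arm(
  steps=[
    [0, 0, 0, 0, 15.5],
    [0, 0, 0, 0, 15.5],
    [0, 0, 0, 0, 16],
  ],
)

```text
time: 11.35
tool_pos: [0.4893, 0.1765, 0.2354]
tcp_rot: [2.219, 2.224, 0.0]
wrist_force: [-0.0, 1.2, -0.9]
width: 0.16
```

```bash
python3 - <<'E'
from h import *
st=bot.read_state(); print(st["width"],st["tool_pos"],st["wrist_force"],st["torque"])
s=cam("scene"); save(s,"s10.png",(260,120,460,320),3)
E
```

```text
0.16031701654105954 [0.48925352 0.17652345 0.23536504] [-0.04067831  1.22895409 -0.92916357] [ 0.00230105  0.00618659 -0.05116893]
```

View pics/s10.png

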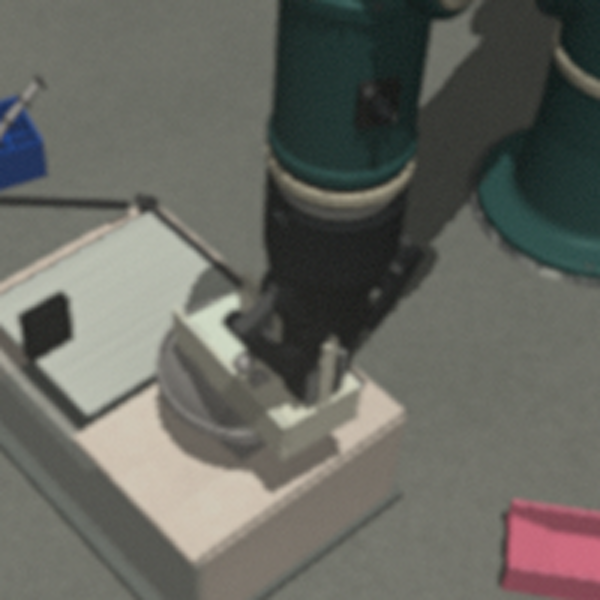

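Emit:
move_arm(
  steps=[
    [0, 0, 0, 0, 16.3],
    [0, 0, 0, 0, 16.3],
  ],
)

```text
time: 11.6
tool_pos: [0.4892, 0.1765, 0.2353]
tcp_rot: [2.219, 2.224, 0.0]
wrist_force: [-0.4, 0.6, -1.9]
width: 0.164
```

```bash
python3 - <<'E'
from h import *
st=bot.read_state(); print(st["width"],st["tool_pos"],st["wrist_force"],st["torque"])
s=cam("scene"); save(s,"s11.png",(300,200,400,300),6)
P=dpt(s,[(321,228),(354,268),(379,246)]); print(P.round(3))
E
```

```text
0.16391585029900588 [0.48920159 0.17649312 0.23527276] [-0.41931008  0.61006833 -1.86892177] [ 0.0878385  -0.00885866  0.00721973]
[[0.522 0.078 0.223]
 [0.52  0.186 0.209]
 [0.393 0.117 0.117]]
```

View pics/s11.png

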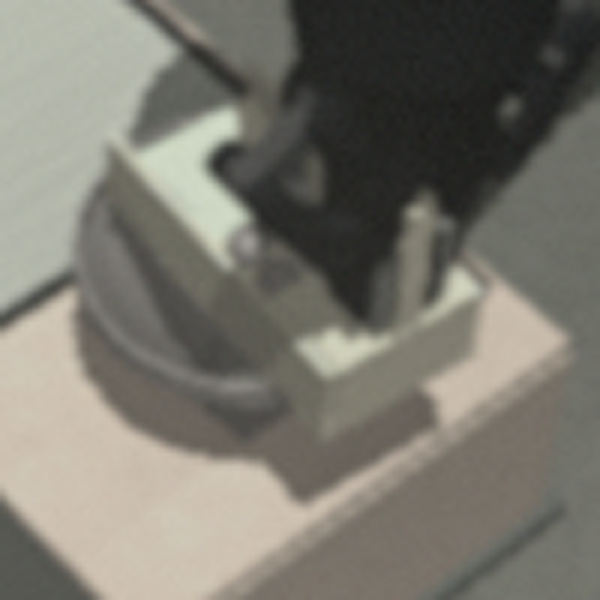

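Emit:
move_arm(
  steps=[
    [0, 0, 0, 0, 16.6],
    [0, 0, 0, 0, 16.6],
  ],
)

```text
time: 11.85
tool_pos: [0.4894, 0.1765, 0.2356]
tcp_rot: [2.219, 2.224, 0.001]
wrist_force: [-0.5, -0.7, -0.4]
width: 0.167
```

```bash
python3 - <<'E'
from h import *
st=bot.read_state(); print(st["width"],st["tool_pos"],st["wrist_force"],st["torque"])
s=cam("scene"); save(s,"s12.png",(300,200,400,300),6)
E
```

```text
0.16716446938693114 [0.48935301 0.17651321 0.23559285] [-0.46095308 -0.6970865  -0.40875168] [-0.03739512  0.01436779 -0.00395881]
```

View pics/s12.png

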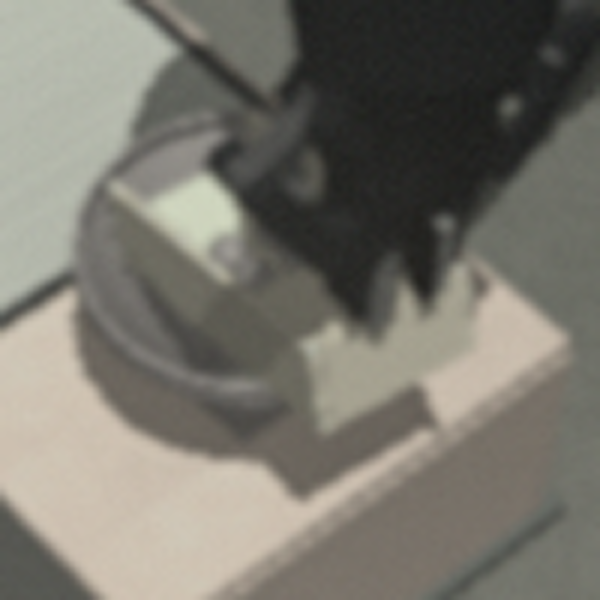

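Emit:
move_arm(
  steps=[
    [0, 0, -3, 0, 16.5],
    [0, 0, -6, 0, 16.5],
    [0, 0, -8, 0, 16.5],
  ],
)

```text
time: 12.2
tool_pos: [0.4893, 0.1766, 0.2438]
tcp_rot: [2.219, 2.224, 0.001]
wrist_force: [-0.4, -0.0, -0.2]
width: 0.168
```

```bash
python3 - <<'E'
from h import *
st=bot.read_state(); print(st["width"],st["tool_pos"],st["wrist_force"],st["torque"])
s=cam("scene"); save(s,"s13.png",(300,200,400,300),6)
E
```

```text
0.167793373166167 [0.4893252  0.17660737 0.24380116] [-0.42548034 -0.028605   -0.15749371] [ 0.00381828  0.07480682 -0.01938514]
```

View pics/s13.png

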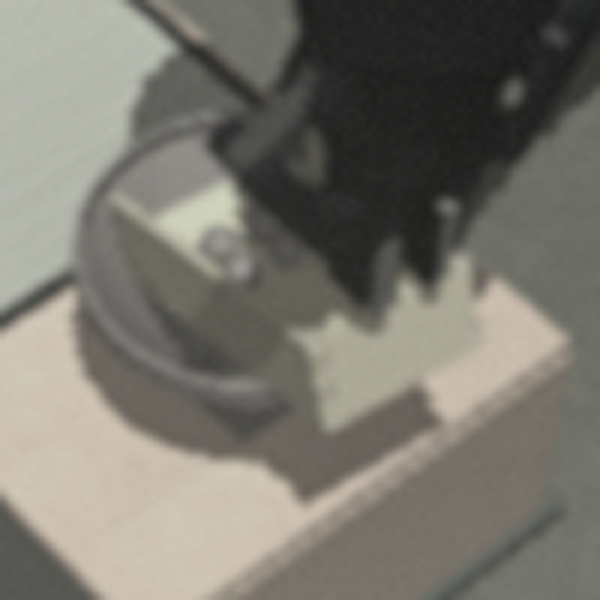

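Emit:
move_arm(
  steps=[
    [0, 0, 0, 0, 16.35],
    [0, 0, -4, 0, 16.35],
    [0, 0, -8, 0, 16.35],
    [0, 0, -12, 0, 16.35],
    [0, 0, -12, 0, 16.35],
  ],
)

```text
time: 12.75
tool_pos: [0.4897, 0.1766, 0.2563]
tcp_rot: [2.219, 2.223, 0.002]
wrist_force: [-0.3, -0.4, -1.1]
width: 0.163
```

```bash
python3 - <<'E'
from h import *
st=bot.read_state(); print(st["width"],st["tool_pos"],st["wrist_force"],st["torque"])
s=cam("scene"); save(s,"s14.png",(300,200,400,300),6)
E
```

```text
0.1634518521583759 [0.48965459 0.17662904 0.25627357] [-0.28330807 -0.36872191 -1.06521151] [-5.99403463e-02  4.88821406e-05 -9.19234804e-03]
```

View pics/s14.png

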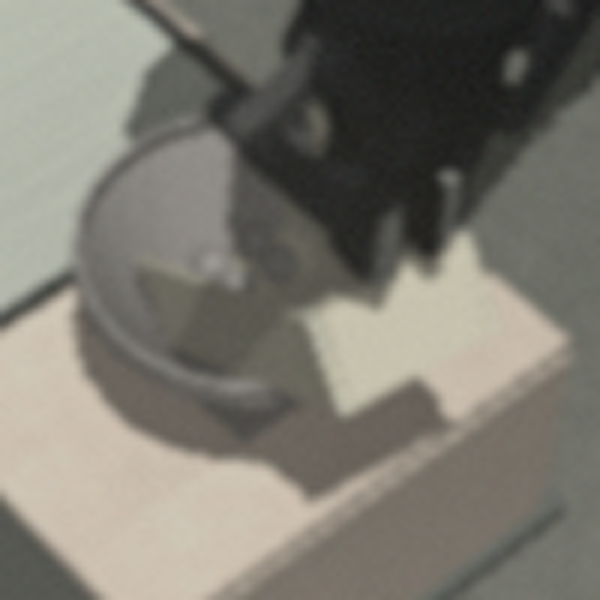

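Emit:
move_arm(
  steps=[
    [0, 0, -4, 0, 16.35],
    [0, 0, -8, 0, 16.35],
    [0, 0, -12, 0, 16.35],
    [0, 0, -12, 0, 16.35],
  ],
)

```text
time: 13.2
tool_pos: [0.4897, 0.1767, 0.2683]
tcp_rot: [2.218, 2.223, 0.002]
wrist_force: [-0.7, 1.1, 0.3]
width: 0.163
```

```bash
python3 - <<'E'
from h import *
st=bot.read_state(); print(st["width"],st["tool_pos"],st["wrist_force"],st["torque"])
s=cam("scene"); save(s,"s15.png",(300,200,400,300),6)
c=cam("top"); save(c,"t15.png",(270,210,350,290),6)
E
```

```text
0.16334821704956654 [0.48974011 0.17672066 0.26831025] [-0.69170012  1.14614924  0.31659189] [-0.0244938  -0.0352371   0.01704795]
```

View pics/s15.png

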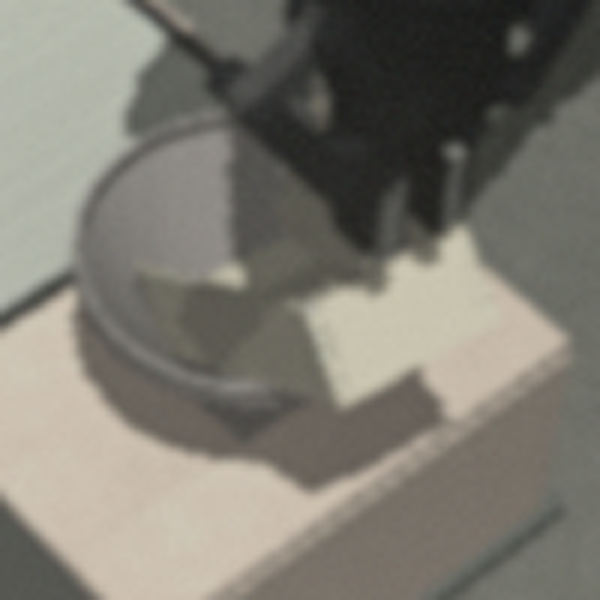

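View pics/t15.png

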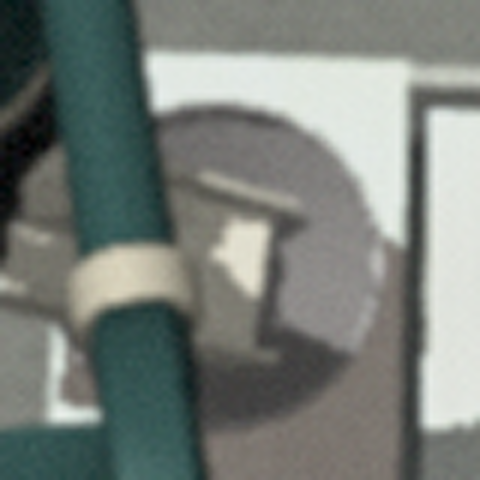

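Emit:
move_arm(
  newtons=70,
  steps=[
    [0, 0, 0, 0, 10],
    [0, 0, 0, 0, 0],
    [0, 0, 0, 0, 0],
    [0, 0, -8, 0, 0],
    [0, 0, -20, 0, 0],
    [0, 0, -35, 0, 0],
    [0, 0, -45, 0, 0],
    [0, 0, -50, 0, 0],
    [0, 0, -50, 0, 0],
  ],
)

```text
time: 14.2
tool_pos: [0.4899, 0.1767, 0.319]
tcp_rot: [2.218, 2.223, 0.004]
wrist_force: [0.3, 0.2, 0.2]
width: 0.002
```

```bash
python3 - <<'E'
from h import *
st=bot.read_state(); print(st["width"],st["tool_pos"],st["wrist_force"],st["torque"])
s=cam("scene"); save(s,"s16.png",(260,150,400,290),5)
c=cam("top"); save(c,"t16.png",(250,190,350,290),6)
E
```

```text
0.0022018771574708468 [0.48988546 0.17674721 0.31899777] [0.25104504 0.23950912 0.19395364] [ 0.05992826  0.01255669 -0.01892724]
```

View pics/s16.png

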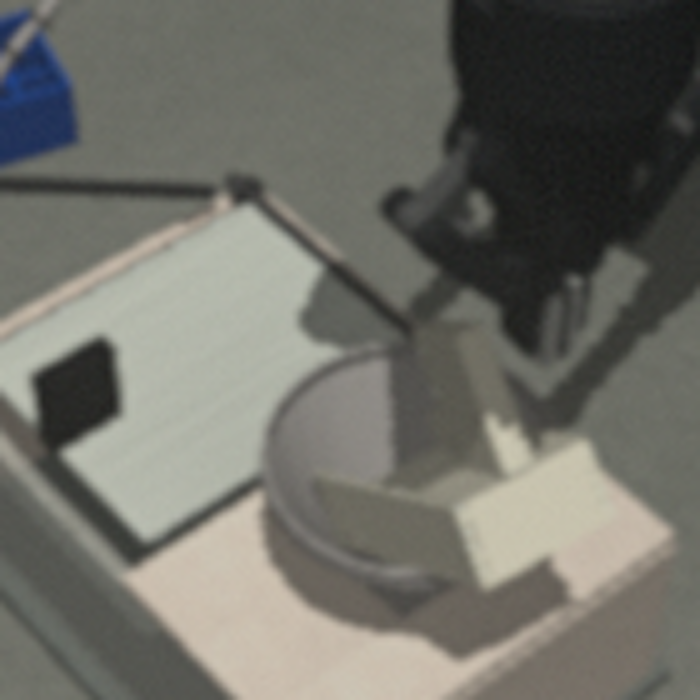

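View pics/t16.png

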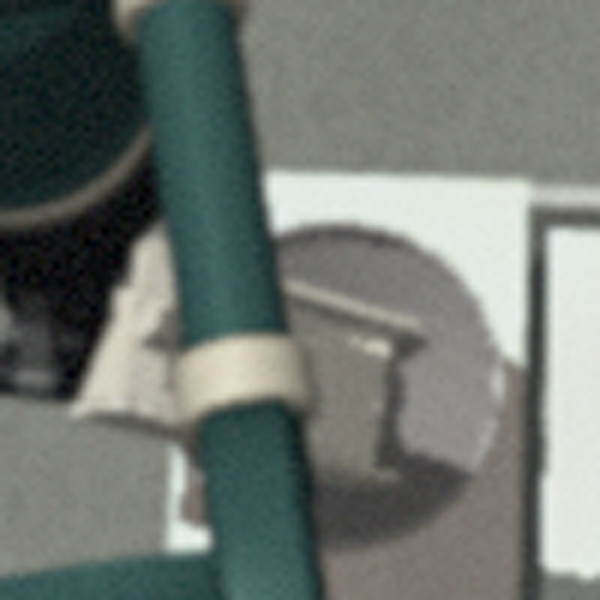

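Emit:
move_arm(
  steps=[
    [5, 0, -30, 0, 60],
    [15, 0, -60, 0, 70],
    [20, 0, -80, 0, 70],
    [20, 0, -80, 0, 70],
    [20, 0, -80, 0, 70],
  ],
)

```text
time: 14.8
tool_pos: [0.489, 0.1964, 0.3964]
tcp_rot: [-2.218, -2.224, 0.001]
wrist_force: [-0.4, -1.4, -0.4]
width: 0.701
```

```bash
python3 - <<'E'
from h import *
st=bot.read_state(); print(st["width"],st["tool_pos"],st["wrist_force"],st["torque"])
s=cam("scene"); save(s,"s17.png",(280,150,420,290),5)
c=cam("wrist"); save(c,"w17.png")
for n,cc in(("s",s),("w",c)):
    P=cloud(cc); m=(abs(P[...,0]-.489)<.06)&(P[...,1]>.03)&(P[...,1]<.25)&(P[...,2]>.205)&(P[...,2]<.3); q=P[m]; 
    print(n,m.sum())
    for b in np.arange(.205,.29,.006):
        k=q[(q[:,2]>=b)&(q[:,2]<b+.006)]
        if len(k): print(round(b,3),len(k),k.min(0).round(3),k.max(0).round(3))
E
```

```text
0.7010283799530012 [0.48896535 0.19641406 0.39640067] [-0.38418018 -1.37520616 -0.38118908] [-0.02419371 -0.02968818 -0.04038567]
s 1252
0.205 36 [0.517 0.122 0.205] [0.521 0.178 0.211]
0.211 36 [0.457 0.13  0.211] [0.521 0.184 0.217]
0.217 97 [0.46  0.136 0.217] [0.521 0.195 0.223]
0.223 161 [0.458 0.145 0.223] [0.521 0.195 0.229]
0.229 173 [0.458 0.137 0.229] [0.521 0.19  0.235]
0.235 186 [0.46  0.137 0.235] [0.521 0.185 0.241]
0.241 154 [0.46  0.134 0.241] [0.521 0.18  0.247]
0.247 61 [0.468 0.127 0.247] [0.515 0.175 0.253]
0.253 55 [0.482 0.119 0.253] [0.497 0.17  0.259]
0.259 57 [0.483 0.12  0.259] [0.497 0.166 0.265]
0.265 56 [0.483 0.111 0.265] [0.497 0.16  0.271]
0.271 62 [0.482 0.113 0.271] [0.497 0.155 0.277]
0.277 54 [0.482 0.119 0.277] [0.497 0.152 0.283]
0.283 46 [0.482 0.126 0.283] [0.497 0.146 0.289]
0.289 18 [0.483 0.134 0.289] [0.496 0.142 0.292]
w 6208
0.205 52 [0.457 0.122 0.205] [0.519 0.139 0.211]
0.211 66 [0.458 0.129 0.211] [0.519 0.141 0.217]
0.217 389 [0.457 0.136 0.217] [0.52  0.195 0.223]
0.223 902 [0.457 0.144 0.223] [0.519 0.194 0.229]
0.229 994 [0.457 0.151 0.229] [0.52  0.189 0.235]
0.235 1053 [0.457 0.158 0.235] [0.519 0.184 0.241]
0.241 985 [0.458 0.165 0.241] [0.519 0.179 0.247]
0.247 167 [0.466 0.165 0.247] [0.511 0.174 0.253]
0.253 177 [0.482 0.161 0.253] [0.495 0.169 0.259]
0.259 176 [0.481 0.156 0.259] [0.495 0.164 0.265]
0.265 200 [0.481 0.11  0.265] [0.495 0.159 0.271]
0.271 290 [0.481 0.111 0.271] [0.495 0.154 0.277]
0.277 300 [0.481 0.119 0.277] [0.495 0.151 0.283]
0.283 328 [0.481 0.127 0.283] [0.495 0.145 0.289]
0.289 129 [0.482 0.134 0.289] [0.495 0.14  0.292]
```

View pics/s17.png

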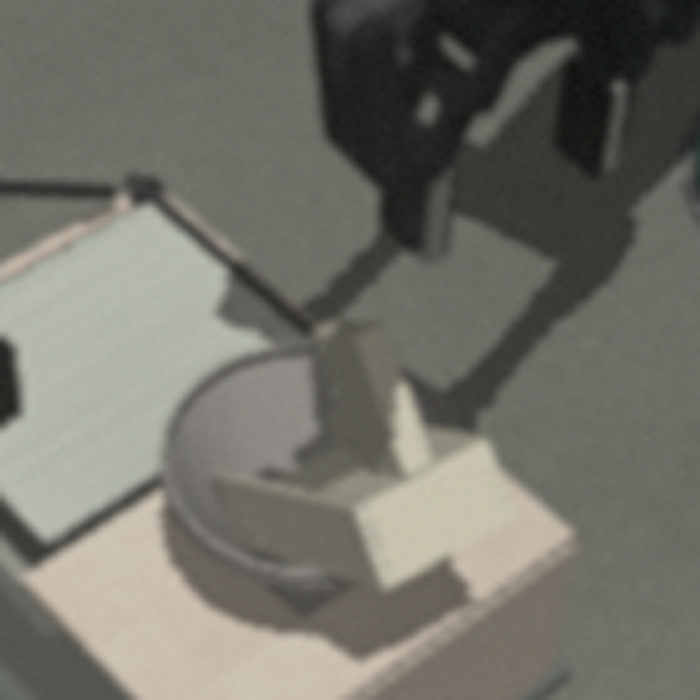

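View pics/w17.png

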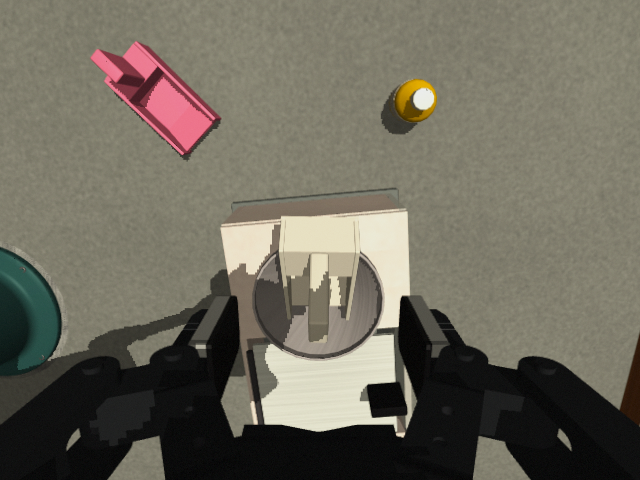

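Emit:
move_arm(
  newtons=70,
  steps=[
    [-20, 0, 10, 0, 50],
    [-45, 0, 30, 0, 45],
    [-57, 0, 60, 0, 45],
    [-58, 0, 95, 0, 45],
    [-58, 0, 125, 0, 45],
    [-58, 0, 145, 0, 45],
    [-58, 0, 151, 0, 45],
    [-58, 0, 151, 0, 45],
    [-58, 0, 151, 0, 45],
  ],
)

```text
time: 15.8
tool_pos: [0.4896, 0.1385, 0.2469]
tcp_rot: [2.219, 2.224, 0.001]
wrist_force: [0.7, -1.1, 0.3]
width: 0.452
```

```bash
python3 - <<'E'
from h import *
st=bot.read_state(); print(st["width"],st["tool_pos"],st["wrist_force"],st["torque"])
s=cam("scene"); save(s,"s18.png",(280,150,420,290),5)
c=cam("wrist"); save(c,"w18.png")
E
```

```text
0.45162261982996926 [0.48964836 0.1385126  0.24689571] [ 0.68289146 -1.05287873  0.30479907] [ 0.06615157  0.02198917 -0.02081528]
```

View pics/s18.png

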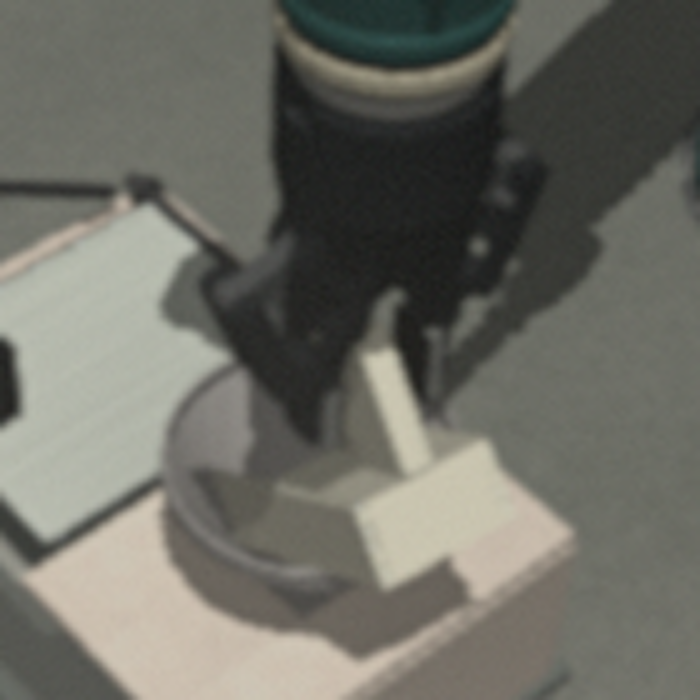

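View pics/w18.png

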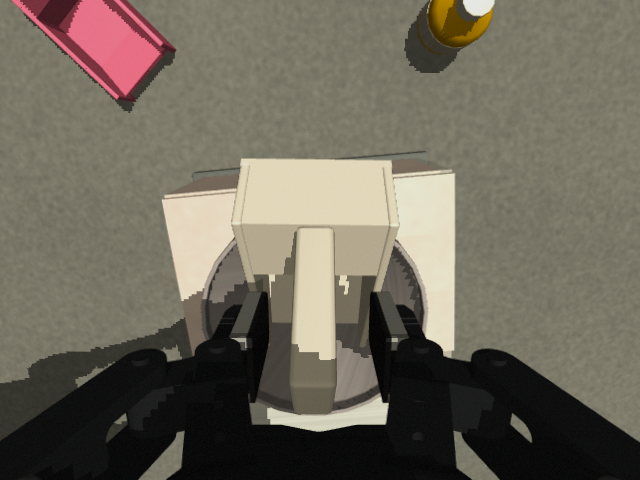

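Emit:
move_arm(
  newtons=70,
  steps=[
    [0, 0, 0, 0, 20],
    [0, 0, 0, 0, 0],
    [0, 0, 0, 0, 0],
    [0, 0, 0, 0, 0],
    [0, 0, 0, 0, 0],
    [0, 0, -8, 0, 0],
    [0, 0, -25, 0, 0],
    [0, 0, -45, 0, 0],
    [0, 0, -65, 0, 0],
    [0, 0, -80, 0, 0],
    [0, 0, -90, 0, 0],
    [0, 0, -90, 0, 0],
  ],
)

```text
time: 17.1
tool_pos: [0.4902, 0.1387, 0.338]
tcp_rot: [2.218, 2.223, 0.004]
wrist_force: [0.8, -0.5, -1.1]
width: 0.153
```

```bash
python3 - <<'E'
from h import *
st=bot.read_state(); print(st["width"],st["tool_pos"],st["wrist_force"],st["torque"])
s=cam("scene"); save(s,"s19.png",(260,110,400,280),4.5)
c=cam("top"); save(c,"t19.png",(250,190,350,290),6)
E
```

```text
0.15305506432135355 [0.49019894 0.13866138 0.33795733] [ 0.8358589  -0.53890698 -1.08488603] [-0.0278631   0.03954108  0.01478997]
```

View pics/s19.png

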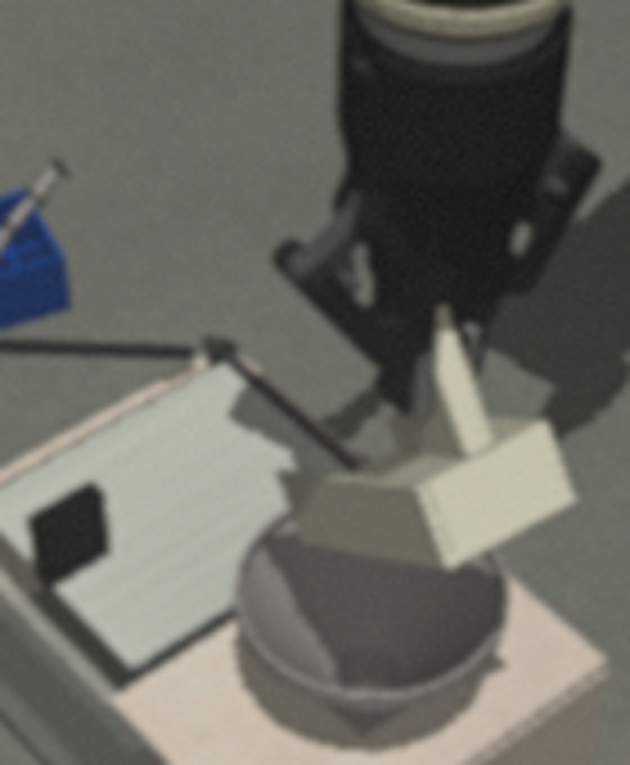

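View pics/t19.png

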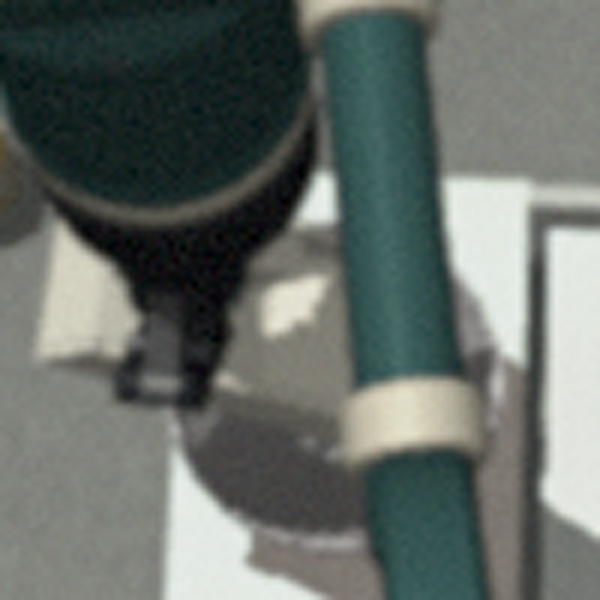

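Emit:
move_arm(
  steps=[
    [5, 0, 0, 0, 0],
    [20, -3, 0, -3, 0],
    [40, -8, 0, -8, 0],
    [60, -13, 0, -14, 0],
    [80, -18, 0, -21, 0],
    [100, -23, 0, -29, 0],
    [120, -28, 0, -37, 0],
    [140, -32, 0, -45, 0],
    [160, -36, 0, -53, 0],
    [180, -40, 0, -61, 0],
    [200, -45, 0, -69, 0],
    [212, -48, 0, -77, 0],
    [218, -50, 0, -85, 0],
    [221, -50, 0, -93, 0],
    [221, -50, 0, -99, 0],
    [221, -50, 0, -102, 0],
    [221, -50, 0, -102, 0],
    [221, -50, 0, -102, 0],
  ],
)

```text
time: 19.0
tool_pos: [0.4381, 0.36, 0.3357]
tcp_rot: [0.333, -3.123, 0.0]
wrist_force: [0.1, 0.1, -1.2]
width: 0.155
```

```bash
python3 - <<'E'
from h import *
st=bot.read_state(); print(st["width"],st["tool_pos"],st["wrist_force"],st["q"].round(2))
s=cam("scene"); save(s,"s20.png",None,1.2); save(s,"s20b.png",(270,200,410,340),5)
c=cam("top"); save(c,"t20.png",(260,200,350,320),6); save(c,"t20b.png")
E
```

```text
0.15521364489425382 [0.43811555 0.35999182 0.33569971] [ 0.11160188  0.13930675 -1.17994227] [ 0.64  0.01  1.7   0.    1.43 -1.14]
```

View pics/s20.png

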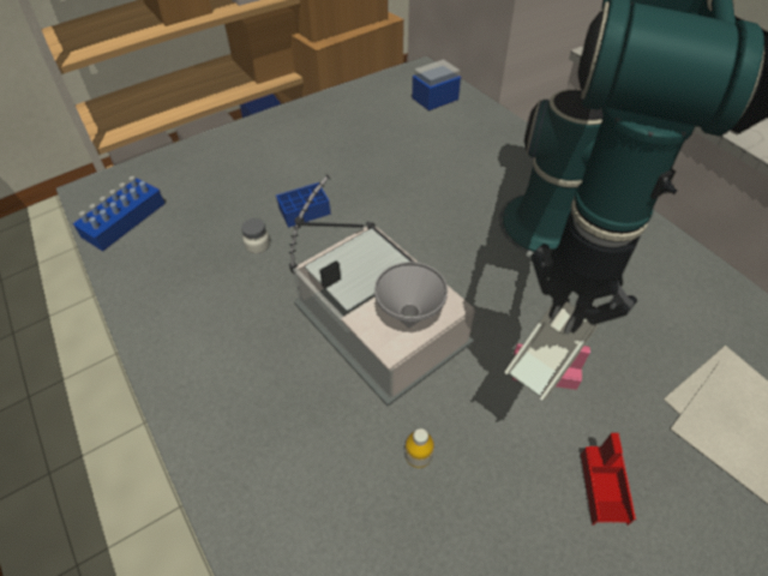

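View pics/s20b.png

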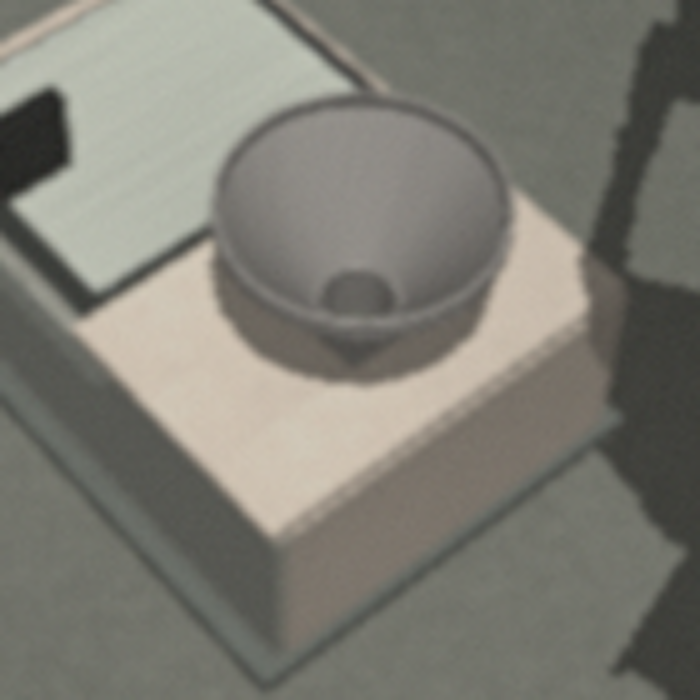

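View pics/t20.png

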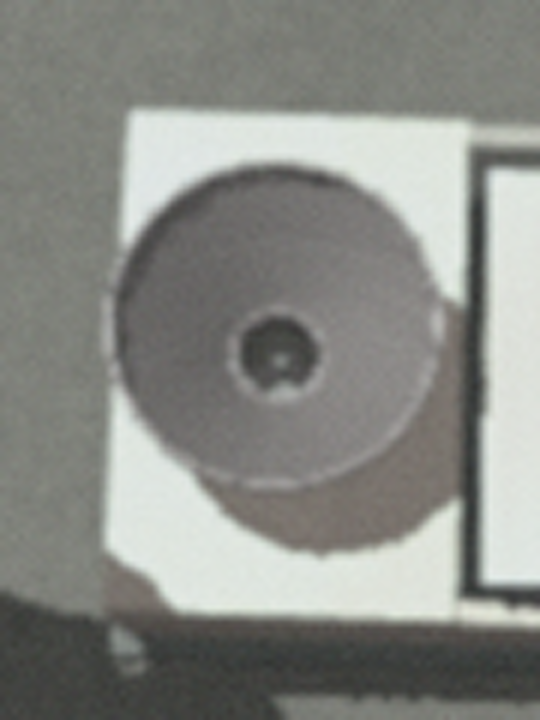

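Emit:
move_arm(
  steps=[
    [-5, 0, 15, 0, 0],
    [-15, 0, 45, 0, 0],
    [-30, 0, 85, 0, 0],
    [-45, 0, 125, 0, 0],
    [-55, 0, 165, 0, 0],
    [-58, 0, 195, 0, 0],
    [-58, 0, 212, 0, 0],
    [-58, 0, 216, 0, 0],
    [-58, 0, 216, 0, 0],
    [-58, 0, 216, 0, 0],
  ],
)

```text
time: 20.1
tool_pos: [0.4962, 0.3721, 0.1214]
tcp_rot: [-0.332, 3.122, 0.002]
wrist_force: [0.1, 0.2, -0.5]
width: 0.158
```

```bash
python3 - <<'E'
from h import *
st=bot.read_state(); print(st["width"],st["tool_pos"],st["wrist_force"],st["q"].round(2))
s=cam("scene"); save(s,"s21.png",(340,250,480,420),4.5)
# lip points: min z of cloud near nose
P=cloud(s); m=(P[...,0]>.45)&(P[...,0]<.62)&(P[...,1]>.32)&(P[...,1]<.45)&(P[...,2]>.012)&(P[...,2]<.18)
q=P[m]; a=np.radians(12.4); u=np.array([np.cos(a),np.sin(a)])
t=(q[:,:2]-st["tool_pos"][:2])@u
for b in np.arange(-.05,.12,.01):
    k=q[(t>=b)&(t<b+.01)]
    if len(k)>3: print(b.round(2),len(k),np.percentile(k[:,2],[2,50,98]).round(3))
E
```

```text
0.15815935943054066 [0.49623951 0.37207551 0.12139105] [ 0.06824627  0.20042506 -0.49745421] [ 0.6   0.25  1.83  0.    1.06 -1.18]
-0.03 9 [0.069 0.088 0.12 ]
-0.02 162 [0.063 0.07  0.138]
-0.01 308 [0.054 0.064 0.179]
0.0 384 [0.047 0.088 0.179]
0.01 447 [0.042 0.136 0.178]
0.02 245 [0.038 0.043 0.151]
0.03 187 [0.034 0.039 0.069]
0.04 189 [0.031 0.036 0.061]
0.05 60 [0.032 0.043 0.053]
0.06 8 [0.045 0.046 0.049]
```

View pics/s21.png

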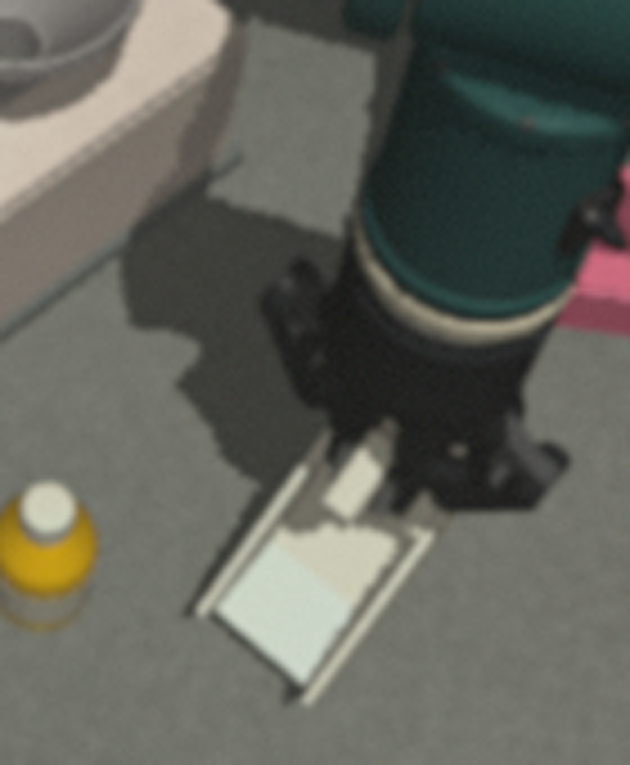

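Emit:
move_arm(
  newtons=22,
  steps=[
    [0, 0, 10, 0, 0],
    [0, 0, 22, 0, 0],
    [0, 0, 29, 0, 0],
    [5, 0, 33, 0, 0],
    [11, 0, 37, 0, 0],
    [18, 0, 41, 0, 0],
    [25, 0, 45, 0, 0],
    [32, 0, 49, 0, 0],
    [39, 0, 53, 0, 0],
    [46, 0, 57, 0, 0],
  ],
)

```text
time: 21.15
tool_pos: [0.4522, 0.363, 0.0669]
tcp_rot: [-0.332, 3.118, 0.004]
wrist_force: [-0.6, -2.2, 7.5]
width: 0.148
```

```bash
python3 - <<'E'
from h import *
st=bot.read_state(); print(st["width"],st["tool_pos"],st["wrist_force"])
s=cam("scene"); save(s,"s22.png",(340,250,480,420),4.5)
E
```

```text
0.14776942373755353 [0.45223217 0.36296034 0.06694515] [-0.56188415 -2.23354197  7.51301289]
```

View pics/s22.png

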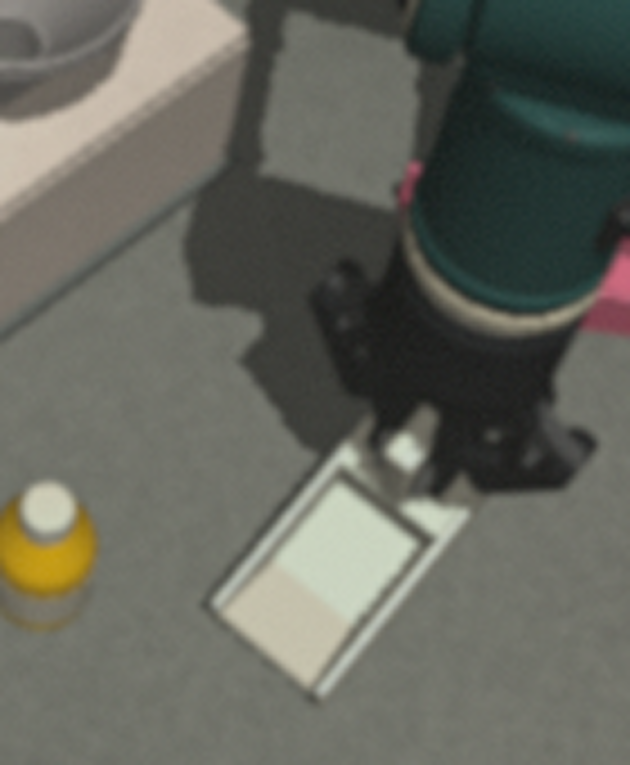

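Works well: the scoop is rotating back to level. Finishing the press-down.

Emit:
move_arm(
  steps=[
    [6, 0, 4, 0, 0],
    [12, 0, 8, 0, 0],
    [17, 0, 11, 0, 0],
    [19, 0, 14, 0, 0],
    [19, 0, 14, 0, 0],
    [19, 0, 14, 0, 0],
  ],
)

```text
time: 21.8
tool_pos: [0.4323, 0.3586, 0.0497]
tcp_rot: [-0.332, 3.123, 0.002]
wrist_force: [0.9, 2.6, 5.5]
width: 0.155
```

```bash
python3 - <<'E'
from h import *
st=bot.read_state(); print(st["width"],st["tool_pos"],st["wrist_force"])
s=cam("scene"); save(s,"s23.png",(340,250,480,420),4.5)
E
```

```text
0.15473156916288128 [0.43233957 0.35863017 0.04970258] [0.94004751 2.55787127 5.45842338]
```

View pics/s23.png

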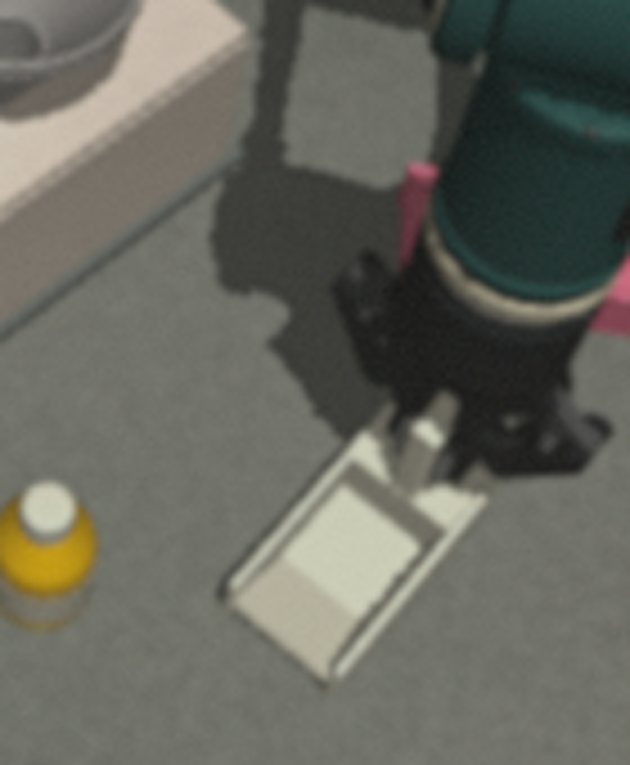

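Emit:
move_arm(
  steps=[
    [0, 0, 0, 0, 18],
    [0, 0, 0, 0, 25],
    [0, 0, 0, 0, 40],
    [0, 0, 0, 0, 50],
    [0, 0, 0, 0, 50],
    [0, 0, -20, 0, 50],
    [0, 0, -60, 0, 50],
    [0, 0, -110, 0, 50],
    [0, 0, -160, 0, 50],
    [0, 0, -200, 0, 50],
    [0, 0, -240, 0, 50],
    [0, 0, -280, 0, 50],
    [0, 0, -290, 0, 50],
    [0, 0, -290, 0, 50],
  ],
)

```text
time: 23.25
tool_pos: [0.4328, 0.3586, 0.3419]
tcp_rot: [-0.331, 3.12, 0.004]
wrist_force: [0.0, 0.3, 0.2]
width: 0.501
```

```bash
python3 - <<'E'
from h import *
st=bot.read_state(); print(st["width"],st["tool_pos"],st["wrist_force"],st["q"].round(2))
c=cam("wrist"); save(c,"w24.png"); P=cloud(c)
s=cam("scene"); save(s,"s24.png",(340,250,480,420),4.5)
m=(P[...,2]>.08)&(P[...,2]<.11)&(np.hypot(P[...,0]-.44,P[...,1]-.36)<.06); q=P[m]; print(m.sum(),np.percentile(q[:,2],[5,50,95]),cv2.minAreaRect(q[:,:2].astype(np.float32)))
m=(P[...,2]>.028)&(P[...,2]<.045)&(np.hypot(P[...,0]-.46,P[...,1]-.365)<.12)&(P[...,1]<.46); q=P[m]; print(m.sum(),cv2.minAreaRect(q[:,:2].astype(np.float32)))
k=q[:,0]>.5; print(np.median(q[k],0),np.median(q[~k],0))
print(delta([.567,-.0365,.23],5.2),delta([.567,-.0365,.23],185.2))
E
```

```text
0.5005134561438843 [0.43282033 0.3585757  0.34189713] [0.03964152 0.28180366 0.18174153] [ 0.65 -0.    1.7   0.    1.44 -1.13]
556 [0.0896955  0.09183614 0.09320956] ((0.4292963743209839, 0.35775962471961975), (0.035963594913482666, 0.01381671242415905), 12.001424789428711)
1853 ((0.4717894494533539, 0.366931289434433), (0.12281318008899689, 0.0620214119553566), 12.297890663146973)
[0.51617899 0.35010994 0.03378648] [0.43362958 0.36275577 0.03403589]
(array([ -50.1, -413.6,  107.9]), np.float64(-167.87), np.float64(-173.07)) (array([ -50.1, -413.6,  107.9]), np.float64(-167.87), np.float64(6.93))
```

View pics/w24.png

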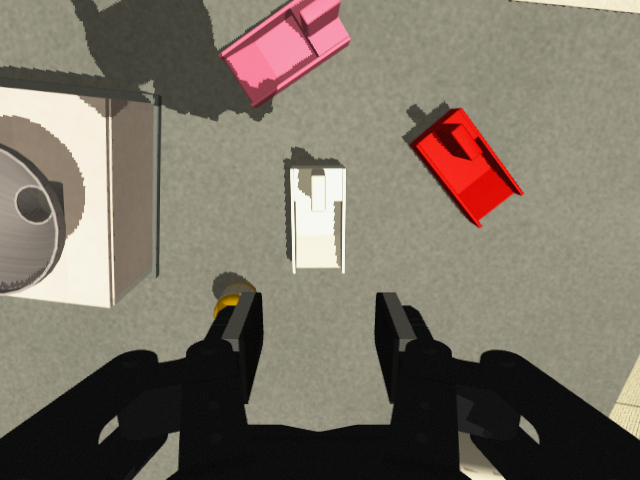

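View pics/s24.png

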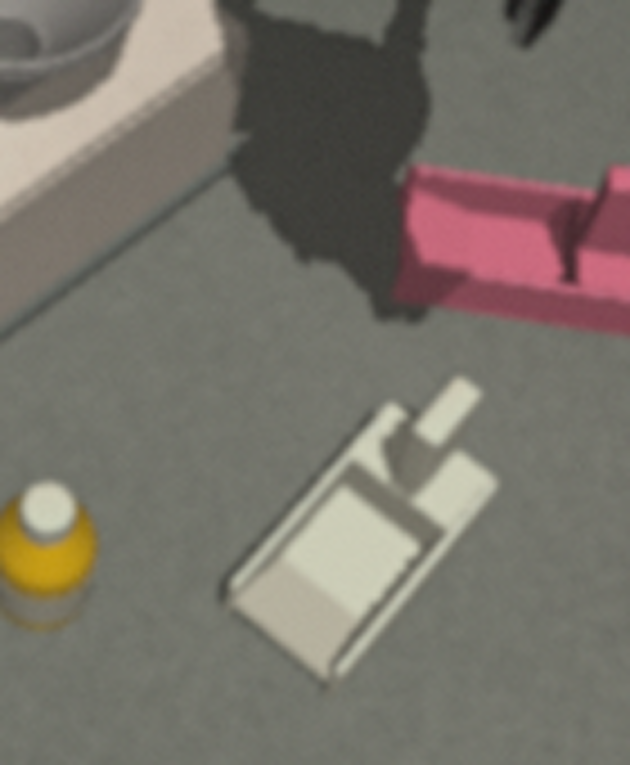

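```bash
python3 - <<'E'
from h import *
c=cam("wrist"); 
print(c["xyz"], proj(c,[c["xyz"][0],c["xyz"][1],0.03]))
print(delta([.556,.121,.36],185.2))
E
```

```text
[0.3632314  0.34271388 0.48052294] [[318.68260174 124.52930104]]
(array([ -72.4, -257.3,  -23.2]), np.float64(-167.87), np.float64(6.93))
```

Nadir is visible at pixel (319,125), so the camera can look straight down into the funnel.

Emit:
move_arm(
  steps=[
    [-10, -40, -20, 1, 50],
    [-25, -85, -23, 3, 50],
    [-40, -130, -23, 5, 50],
    [-52, -175, -23, 7, 50],
    [-64, -220, -23, 7, 50],
    [-72, -250, -23, 7, 50],
    [-72, -257, -23, 7, 50],
    [-72, -257, -23, 7, 50],
    [-72, -257, -23, 7, 50],
  ],
)

```text
time: 24.3
tool_pos: [0.5555, 0.1225, 0.3608]
tcp_rot: [0.141, -3.136, -0.001]
wrist_force: [-0.3, 0.3, -0.3]
width: 0.5
```

```bash
python3 - <<'E'
from h import *
st=bot.read_state(); print(st["tool_pos"],st["wrist_force"],st["q"].round(2))
c=cam("wrist"); save(c,"w25.png"); u,v=proj(c,[.489,.106,.03])[0]; print(u,v)
u,v=int(u),int(v); save(c,"w25b.png",(max(u-60,0),max(v-60,0),u+60,v+60),5)
P=cloud(c); m=np.hypot(P[...,0]-.489,P[...,1]-.106)<.021; m&=P[...,2]<.1; print(m.sum(),np.percentile(P[m][:,2],[1,25,50,75,99]))
E
```

```text
[0.55548157 0.12248608 0.36078532] [-0.33868476  0.29574535 -0.34572581] [ 0.17  0.01  1.65  0.    1.48 -1.49]
309.0400097369051 126.58366561956079
912 [0.01458727 0.01640461 0.02455551 0.02844073 0.09745186]
```

View pics/w25b.png

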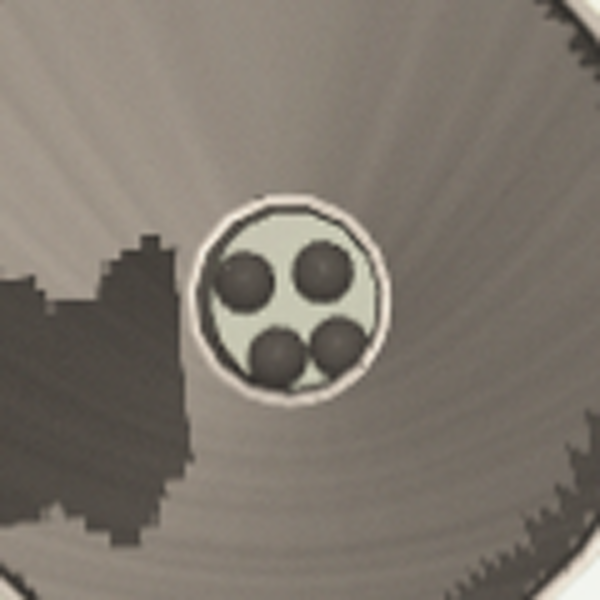

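View pics/w25.png

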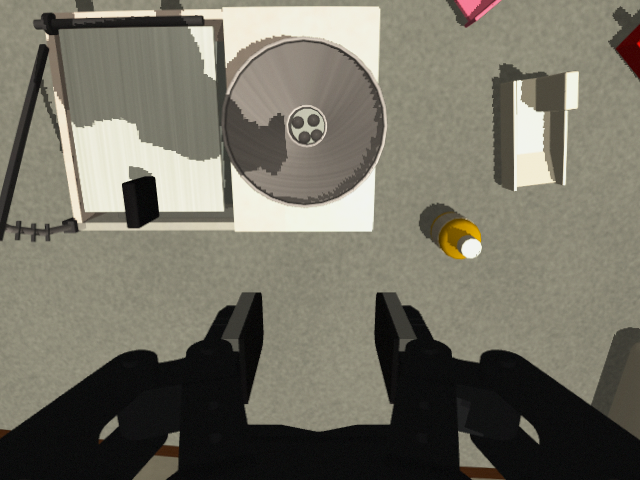

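```bash
python3 - <<'E'
from h import *
c=cam("wrist"); P=cloud(c)
m=(P[...,2]>.157)&(P[...,2]<.172)&(np.hypot(P[...,0]-.567,P[...,1]+.036)<.04); q=P[m]; print(m.sum(),q[:,2].mean(),cv2.minAreaRect(q[:,:2].astype(np.float32)))
# index bar
L=stat(P); m=(L[...,2]>.125)&(L[...,1]<-.125)&(L[...,1]>-.143)&(L[...,0]>-.075)&(L[...,0]<.05); q=L[m][:,[0,2]].astype(np.float32); 
if len(q)>20:
    l=cv2.fitLine(q,cv2.DIST_HUBER,0,.001,.001).ravel(); print(len(q),np.arctan(l[1]/l[0]))
print(delta([.567,-.0365,.24],185.2))
E
```

```text
732 0.16323996077558378 ((0.5658847093582153, -0.037901174277067184), (0.03983445093035698, 0.01278951857239008), 4.185783863067627)
1832 0.57160634
(array([   3.1, -160. ,  121.6]), np.float64(-174.77), np.float64(0.03))
```

Emit:
move_arm(
  steps=[
    [1, -40, 0, 0, 45],
    [2, -80, 10, 0, 45],
    [3, -120, 40, 0, 45],
    [3, -150, 80, 0, 45],
    [3, -160, 120, 0, 45],
    [3, -160, 150, 0, 45],
    [3, -160, 160, 0, 45],
    [3, -160, 160, 0, 45],
  ],
)

```text
time: 25.2
tool_pos: [0.5664, -0.0366, 0.2006]
tcp_rot: [0.143, -3.135, -0.001]
wrist_force: [0.3, 0.1, 0.3]
width: 0.448
```

```bash
python3 - <<'E'
from h import *
st=bot.read_state(); print(st["tool_pos"],st["wrist_force"],st["q"].round(2))
c=cam("wrist"); save(c,"w26.png"); P=cloud(c)
m=(P[...,2]>.155)&(P[...,2]<.172)&(np.hypot(P[...,0]-.567,P[...,1]+.036)<.03); q=P[m]; print(m.sum(),q[:,2].mean() if m.any() else 0,cv2.minAreaRect(q[:,:2].astype(np.float32)) if m.any() else 0)
print(delta([.566,-.037,.126],185.2))
E
```

```text
[ 0.5664028  -0.03662441  0.2006313 ] [0.33004987 0.11397958 0.29190671] [-0.11  0.09  1.87  0.    1.19 -1.77]
2080 0.1636732593890181 ((0.5658747553825378, -0.03836877644062042), (0.04064148664474487, 0.01195594109594822), 4.799245834350586)
(array([ 1.8, -0.1, 76.7]), np.float64(-174.78), np.float64(0.02))
```

View pics/w26.png

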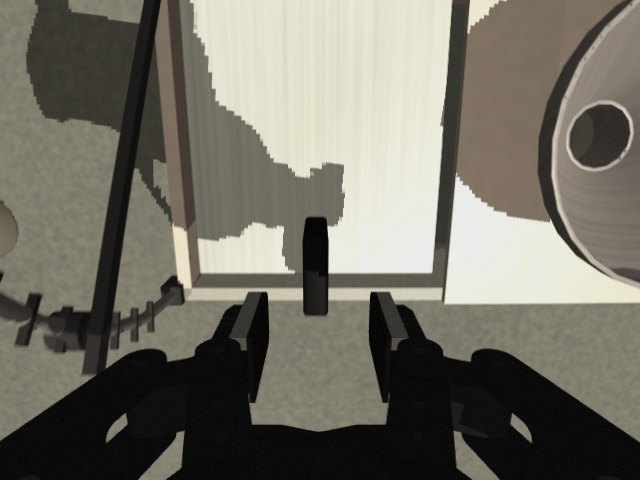

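Emit:
move_arm(
  newtons=40,
  steps=[
    [1, 1, 25, 0, 45],
    [1, 1, 50, 0, 45],
    [1, 1, 68, 0, 45],
    [1, 1, 75, 0, 45],
    [1, 1, 75, 0, 45],
    [1, 1, 75, 0, 45],
  ],
)

```text
time: 25.85
tool_pos: [0.5682, -0.0368, 0.1294]
tcp_rot: [-0.141, 3.135, -0.001]
wrist_force: [-0.0, 0.4, 0.5]
width: 0.448
```

```bash
python3 - <<'E'
from h import *
st=bot.read_state(); print(st["tool_pos"],st["wrist_force"],st["q"].round(2))
c=cam("wrist"); save(c,"w27.png"); s=cam("scene"); save(s,"s27.png",(210,120,370,280),4)
E
```

```text
[ 0.56816996 -0.03675633  0.1294225 ] [-0.04691488  0.40662527  0.54278477] [-0.11  0.15  1.94  0.    1.05 -1.77]
```

View pics/w27.png

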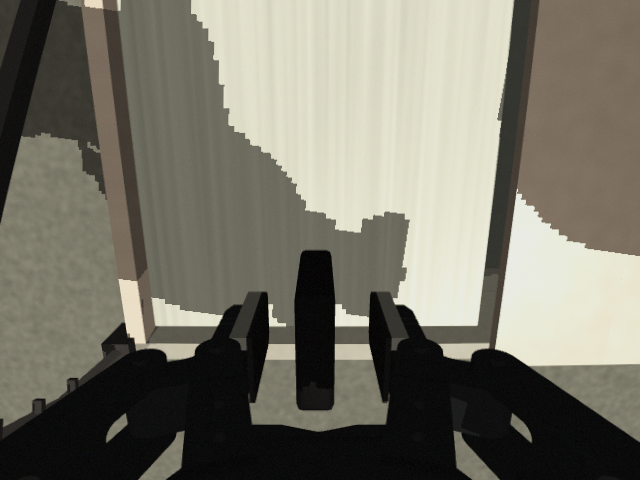

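View pics/s27.png

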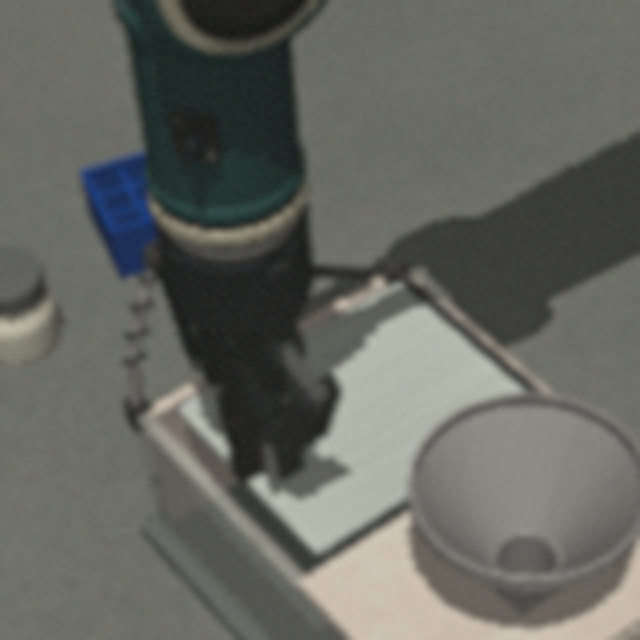

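Emit:
move_arm(
  newtons=40,
  steps=[
    [0, 0, 2, 0, 25],
    [0, 0, 2, 0, 10],
    [0, 0, 2, 0, 0],
    [0, 0, 2, 0, 0],
    [0, 0, 2, 0, 0],
    [0, 0, 2, 0, 0],
  ],
)

```text
time: 26.55
tool_pos: [0.5671, -0.038, 0.126]
tcp_rot: [-0.141, 3.137, -0.003]
wrist_force: [-0.1, -5.2, 2.8]
width: 0.135
```

```bash
python3 - <<'E'
from h import *
st=bot.read_state(); print(st["tool_pos"],st["wrist_force"],st["width"])
E
```

```text
[ 0.56711023 -0.03799368  0.12601242] [-0.1102532  -5.19716863  2.82878695] 0.1345083199628776
```

Emit:
move_arm(
  steps=[
    [1, 0, -4, 0, 0],
    [3, 0, -10, 0, 0],
    [5, 0, -17, 0, 0],
    [7, 0, -24, 0, 0],
    [10, 0, -31, 0, 0],
    [13, 0, -38, 0, 0],
    [16, 0, -44, 0, 0],
    [20, 0, -51, 0, 0],
    [24, 0, -57, 0, 0],
    [28, 0, -63, 0, 0],
    [32, 0, -68, 0, 0],
    [36, 0, -73, 0, 0],
    [39, 0, -76, 0, 0],
    [41, 0, -78, 0, 0],
    [42, 0, -79, 0, 0],
    [42, 0, -79, 0, 0],
    [42, 0, -79, 0, 0],
  ],
)

```text
time: 28.25
tool_pos: [0.525, -0.0418, 0.2035]
tcp_rot: [-0.14, 3.138, -0.003]
wrist_force: [1.7, -6.2, -3.6]
width: 0.135
```

```bash
python3 - <<'E'
from h import *
st=bot.read_state(); print(st["tool_pos"],st["wrist_force"],st["width"])
c=cam("wrist"); save(c,"w28.png"); s=cam("scene"); save(s,"s28.png",(210,120,370,280),4)
t=cam("top"); save(t,"t28.png",(320,180,450,320),5)
for n,cc in(("w",c),("s",s),("t",t)):
    L=stat(cloud(cc))
    for nm,y0,y1 in(("flapL",-.125,-.105),("flapR",-.02,.005),("bar",-.143,-.130)):
        m=(L[...,1]>y0)&(L[...,1]<y1)&(L[...,0]>-.075)&(L[...,0]<.04)&(L[...,2]>.125)&(L[...,2]<.22)
        q=L[m][:,[0,2]].astype(np.float32)
        if len(q)>20:
            l=cv2.fitLine(q,cv2.DIST_HUBER,0,.001,.001).ravel(); a=np.arctan(l[1]/l[0]); print(n,nm,len(q),a.round(4),"z@0",(l[3]-l[2]*np.tan(a)).round(4), "res",np.median(abs((q-l[2:])@[-l[1],l[0]])).round(4))
E
```

```text
[ 0.52498043 -0.04184838  0.20352591] [ 1.68330374 -6.15516362 -3.61993214] 0.1354262957238395
w flapL 12168 0.5517 z@0 0.1745 res 0.0004
w flapR 15278 0.5516 z@0 0.1744 res 0.0004
w bar 4697 0.5755 z@0 0.1767 res 0.0008
s flapL 101 0.5478 z@0 0.1743 res 0.0005
s flapR 263 0.5502 z@0 0.1742 res 0.0005
s bar 61 0.5733 z@0 0.1751 res 0.0018
t flapL 249 0.543 z@0 0.1734 res 0.0012
t flapR 75 0.5703 z@0 0.1728 res 0.001
t bar 93 0.5723 z@0 0.176 res 0.0012
```

View pics/w28.png

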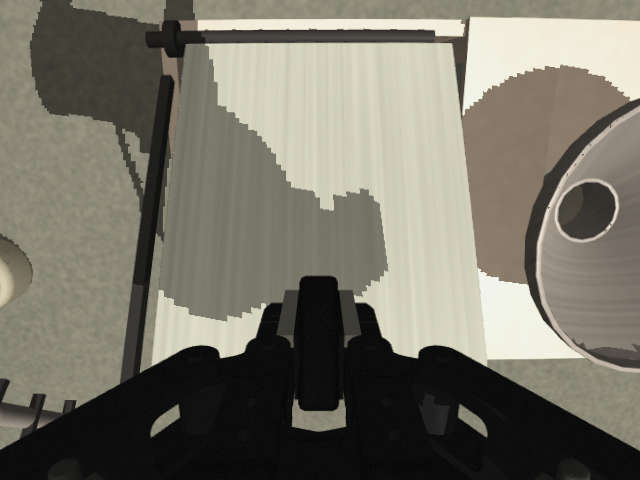

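View pics/s28.png

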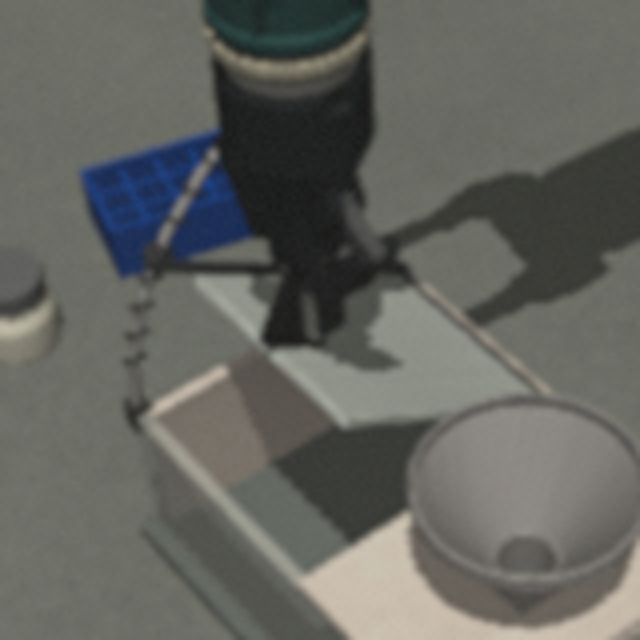

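Emit:
move_arm(
  steps=[
    [1, 0, -1.5, 0, 0],
    [2, 0, -3, 0, 0],
    [2, 0, -3, 0, 0],
    [2, 0, -3, 0, 0],
    [2, 0, -3, 0, 0],
    [2, 0, -3, 0, 0],
  ],
)

```text
time: 29.0
tool_pos: [0.5225, -0.0421, 0.206]
tcp_rot: [0.141, -3.138, 0.003]
wrist_force: [1.6, -6.3, -4.3]
width: 0.133
```

```bash
python3 - <<'E'
from h import *
def ang(cc):
    L=stat(cloud(cc)); o=[]
    for nm,y0,y1 in(("flapL",-.125,-.105),("flapR",-.02,.005),("bar",-.143,-.130)):
        m=(L[...,1]>y0)&(L[...,1]<y1)&(L[...,0]>-.075)&(L[...,0]<.04)&(L[...,2]>.125)&(L[...,2]<.22)
        q=L[m][:,[0,2]].astype(np.float32)
        if len(q)>20:
            l=cv2.fitLine(q,cv2.DIST_HUBER,0,.001,.001).ravel(); o.append((nm,round(float(np.arctan(l[1]/l[0])),4)))
    return o
for n in("wrist","scene","wrist","wrist"):
    cc=cam(n); print(n,ang(cc))
    if n=="scene": save(cc,"s29.png",None,1.2)
st=bot.read_state(); print(st["time"],st["tool_pos"],st["wrist_force"],st["width"],st["joint_vel"].round(3))
E
```

```text
wrist [('flapL', 0.5736), ('flapR', 0.5734), ('bar', 0.571)]
scene [('flapL', 0.5758), ('flapR', 0.5732), ('bar', 0.5832)]
wrist [('flapL', 0.5735), ('flapR', 0.5736), ('bar', 0.5709)]
wrist [('flapL', 0.5737), ('flapR', 0.5737), ('bar', 0.5738)]
29.2 [ 0.52248334 -0.04209809  0.2060563 ] [ 1.4479314  -5.94496553 -4.86468308] 0.13660293047816227 [-0.    -0.001  0.    -0.001  0.001 -0.   ]
```

View pics/s29.png

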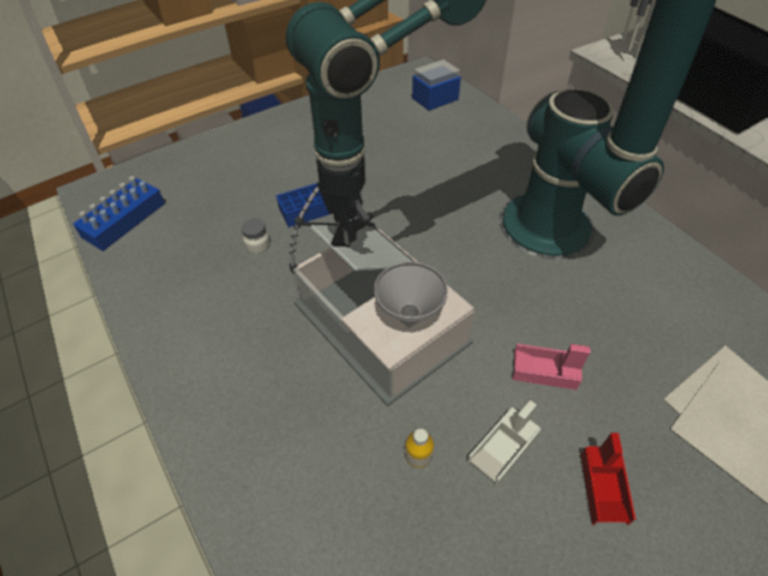

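The flap reads 0.574 rad against the bar's 0.57, and it is steady and firmly held. The scoop stands upright and empty, and the bystanders look untouched. I'm handing the job in.

```bash
python3 -c "
from workcell import bot
print(bot.finish_job())"
```

```text
the job is handed in; nothing more can be done
None
```

I poured all four balls into the jar, set the empty scoop back upright on the bench, and handed the job in at about 29 s while still holding the flap at the index bar.

**Pour:** The tool cannot tilt, so I eased the grip over the funnel until the scoop pivoted nose-down in the fingers. While it was tipping it slipped out of the loosened grip and came to rest in the funnel at about 38°. I took it again by its fin there, carried it back, and levelled it by pressing its nose on the bench.

**Last checks:**
- **Balls:** looking straight down the funnel with the wrist camera, I counted four balls on the jar floor. I did not look into the jar again after lifting the flap.
- **Scoop:** its wall tops measured 34 mm high at both ends and its fin top about 92 mm. The tray was empty, and it stood well clear of the station.
- **Flap:** the wrist camera read 0.574 rad for the flap and 0.571–0.574 rad for the index bar. The scene camera read 0.573–0.576 rad for the flap and 0.583 rad for the bar. That is a difference of at most 0.01 rad, against the 0.07 allowed.
- **Hold:** successive readings were steady, with the fingers closed on the flap's fin at a 40 N grip setting. A steady sideways load of about 6 N remained at the wrist.
- **Bystanders and index bar:** the rack, bottle and lidded jar looked unmoved in the last scene picture; I did not measure their positions again. The bar's angle still agreed with the starting value, about 0.57 rad.

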